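Lay the wheel lock key case down and stow it on the shelf

TASK

The grey wheel lock key case was left standing on end with its orange snap latch open. Tip it over onto its back with a push near its top, without lifting it, then push its foot end until the case sits square and is pressed firmly against the shelf's rear upstand, and press its stiff latch fully shut. The cold plastic is brittle, so never press on the case or latch with more than 22 N, leave the mug, the wheel nuts and the blue wrench handle where they are, and take your hand away at the end.

Things in the scene. Friction and masses are not known exactly. Their poses are not given: they have to be found in the camera images.
- shelf: fixed galvanized steel shelf, deck 330 deep (x) by 920 mm long (y), its top 60 mm above the bench. Origin on the deck's top at the foot of the rear upstand's front face, mid-length; +x points rearward through the upstand (deck from x = -330, the front edge, to 0), z up. End gussets 18 mm high. May be turned a few degrees against the robot
- upstand: the shelf's fixed rear upstand, a 50 mm high sheet steel edge, same origin and axes as the shelf: its front face is the plane x = 0, from z = 0 to 50 mm. A case that arrives askew meets it with one corner; pushed off centre the lying case turns as it slides (some 0.04 rad per 10 mm for a push 40 mm left or right of the middle of its foot end), which squares it
- case: grey hard plastic wheel lock key case, a box 65 mm thick (x) by 105 wide (y) by 160 tall (z), 0.4 to 0.7 kg, balance point at its middle. Origin at the centre of its foot end; z to the head end; -x is the lid side with the latch, +x the plain back it must lie on. Starts standing on the deck, lid side roughly to the robot, back to the upstand. Never press it with over 22 N
- case_head (a point): centre of the case's head end face (160 mm along its z from the origin), the face that ends up against the upstand. Lying down, the case slides on the deck at 2 to 5 N; a level push of 15 to 18 N near the middle of its foot end, kept up for half a second, seats it firmly (the upstand must feel over 10 N for 0.3 s); bearing down on the case while pushing adds friction
- case_heel (a point): middle of the edge between foot end and back of the case (x = +32.5, z = 0 mm), about which it tips; it must stay down on the deck. Deck friction 0.34 to 0.46: pushed at or below about 100 mm the case slides instead of tipping; pushed about 145 mm above the deck it takes 1 to 2 N and falls by itself once leaned about 22 degrees
- latch (a joint): angle of the orange snap latch lever on the lid, rad: 0 fully shut, flat on the lid; 0.8 fully open; starts at 0.55 to 0.75. Its pivot is stiff all the way (0.15 N m) and it stays wherever it is left, so it must be followed right down, best by swinging its end along its arc: 5 N across the lever 30 mm from the pivot moves it; then it meets a rigid stop at 0. Shut means below 0.08 rad
- latch_tip (a point): outer surface at the free end of the latch lever. Lever 44 mm long, 34 wide, 6 thick; its pivot is parallel to the case's z, at x = -37.5, y = -34, z = 80 mm in the case's frame. Shut, it runs from there along +y, its outer surface 8 mm proud of the lid; open, it stands up from the lid. With the case on its back it is pressed from above, slowly near the stop
- mug: white ceramic mug, 82 mm across and 95 mm high, with a handle to one side (66 mm from its axis) and a wooden stir stick up to 150 mm high; origin at the centre of its underside; leave alone
- wheel_nuts: four chrome wheel nuts in a row on a dark magnetic strip 160 x 36 mm, 42 mm high in all; origin at the centre of the strip's underside, x along the row; leave alone
- wrench_handle: blue aluminium telescopic lug wrench handle, 285 mm long, 25 mm thick, lying along its x; origin at the middle of its underside; leave alone
Not all that is in view belongs to the job. Leave any red look-alike of the case alone.

How it is judged:
On the way, in this order (a step that is already met when the one before it is completed fails the run):
1. the case lies on its back on the deck, lid and latch up (angle between case's own x axis and vertical above 3.05 rad and z of case in the frame of shelf below 0.04 m and linear speed of case below 0.05 m/s), for 0.2 s.
2. the case is square and pressed firmly (more than 10 N) against the upstand (contact force between case and upstand above 10 N and x of case_head in the frame of shelf above -0.004 m and angle between the z axis of case and the x axis of shelf, either way round below 0.06 rad and angle between case's own x axis and vertical above 3.05 rad), for 0.3 s.
At the end, for the whole second after the job is handed in: The case lies on its back, lid up, its head end within 4 mm of the upstand and square to it within 0.06 rad, at rest and not touched; the latch is shut (below 0.08 rad) (angle between case's own x axis and vertical above 3.05 rad and x of case_head in the frame of shelf above -0.004 m and angle between the z axis of case and the x axis of shelf, either way round below 0.06 rad and value of joint latch below 0.08 rad and linear speed of case below 0.02 m/s and contact force between the fingers and case below 0.1 N).
It fails at once if the robot presses on the case or its latch with more than 22 N (contact force between any of the fingers, the arm and case above 22 N).
It fails at once if the case is lifted: its heel edge comes more than 20 mm off the deck (z of case_heel in the frame of shelf above 0.02 m).
It fails at once if the mug is moved by more than 15 mm or tipped (distance of mug from where it was at the start of the episode above 0.015 m or angle between mug's own z axis and vertical above 0.25 rad).
It fails at once if the wheel nuts are moved by more than 15 mm (distance of wheel_nuts from where it was at the start of the episode above 0.015 m).
It fails at once if the wrench handle is moved by more than 15 mm (distance of wrench_handle from where it was at the start of the episode above 0.015 m).
It also fails if it takes over 64 s, if anything falls off the work surface, if the arm or the gripper's body presses on something with over 40 N, if the wrist force passes 120 N, or if a joint passes its speed limit or range.

ROBOT

A 6-joint arm with a two-finger parallel gripper is mounted at the origin on the work surface. World frame = base frame: x ahead of the robot, y to its left, z up, the work surface at z = 0. Lengths are in m, angles in rad, forces in N, time in s.
With the tool pointing down it reaches from about 0.35 to 0.775 m from the base axis. Payload 5.5 kg.
Tool frame: the origin (TCP) lies between the finger pads; the fingertips stand env.nose_length ahead of it and the grasp point (between the pads) lies 8 mm behind it (env.nose_length is the distance from the TCP to the fingertips, in m); z points along the fingers, y is the direction in which the jaws open and shut (so a half turn about z gives the same grasp; the last joint's range is limited). The gripper opens to 85 mm and grips with 20 to 120 N. Pads are 22 mm wide; open, the fingers measure 114 mm over their backs; the gripper's body (76 mm by 85 mm) begins 54 mm behind the grasp point. The pads swing forward as they close: fully open they stand 13 mm farther back than shut.
Start: joints at [1.101, 0.313, 0.046, 1.304, 0, 1.431], TCP at [0.186, 0.544, 0.21] pointing down, gripper open.
Joint ranges: [-2.76, 2.76], [-0.86, 1.69], [-1.03, 1.26], [-2.2, 2.34], [-1.47, 1.5], [-3.14, 3.14]. Speed limits (rad/s): [2.57, 2.57, 3.14, 3.14, 3.14, 3.14].

INTERFACE

Orientations are given as a unit quaternion [w, x, y, z].
In Python, from workcell import env gives the robot as it stands. The module is installed in compiled form; this text tells all that it offers.
- The arm moves only by the shell command python3 -m creep 'ROWS' [FORCE]. ROWS is a JSON object of lists of equal length, an entry for each row: "hand": the finger opening in mm, from 0 to 85.4; "delta_pos": the shift along the tool's x, y, z scaled (see below), a list of three; "turn": the turn about the tool's z scaled (see below). In form: {"hand": [hand, ...], "delta_pos": [[dx, dy, dz], ...], "turn": [turn, ...]}. A call has exactly 5 rows; each row shifts and turns the commanded pose from where the row before left it, along the tool's axes as they then stand; what a row does not reach is not made up. The controller multiplies each number of a shift by 0.8 m and each number of a turn by 5 degrees. A row lasts 1/12 s, in which the tool goes at most 41.7 mm and 7.16 degrees, less where a joint would pass 70% of its speed; a pose out of reach is approached as far as the arm can. A call with a number of a shift or a turn outside -1 to 1 is refused whole. A call with a gripper value outside its range is refused whole. The fingers move at their own pace and stop on an object; FORCE is the grip in N (left out, the last holds). Time passes only in rows, so rows that do not move let the fingers close, or fill a call up. It gives the time, the measured TCP pose, the force and the opening at its end, in the units of the state.
- env.get_state(): the state, without advancing time (a new reading comes with each control period).
- env.read_camera(name): name is "scene" or "side" or "wrist"; returns a dict with "pixels" (400x640x3 uint8, red, green, blue), "depth" (400x640 float32, m along the optical axis (not along the pixel's ray), 0 where there is no reading), "fx", "fy", "cx", "cy" (pixels), "D" ([k1, k2, p1, p2, k3] as OpenCV has them; the pictures are not rectified), "origin" and "orientation" of the camera in the world. Camera axes: x right, y down, z forward; pixel columns grow to the right and rows downward; lengths in m; the calibration is good to about 2 mm. A picture is of the moment at which its call begins.
- env.hand_in(): hands the job in, once; it reports no verdict.
Trained networks look in the newest picture that a camera, given by its name, has taken for a name from the list of things; names that differ only in an ending like _2 or _b are one class to them, and where a whole thing is asked for, a point or a joint stands for the part that bears it (a point fixed in the world has none). Each returns a list of dicts, best first, with "score" (0 to 1); they miss things now and then, are a little off and sometimes report something else, mostly with a low value. They report only what shows in the picture. A call takes as long as a camera call. They do not tell look-alikes from the thing itself.
- env.find_in(camera, target): "location" ([row, column] in pixels, amid what is visible of it).
- env.pinpoint(camera, target): "location" ([row, column] in pixels: a listed point, or the origin of a listed thing).
The state is a dict: "clock": time; "joint_pos": joint angles; "qvel": joint speeds; "tau": joint torques, N m; "tcp_pos": TCP position; "orientation": TCP orientation; "wrist_force": force on the tool from outside, world axes, zero at the start; "ft_torque": the same for the moment, N m; "finger_gap": finger opening in m.
Only numpy, scipy, OpenCV 4.12 (cv2) and the standard library are available. Lean on these libraries where they do the work, as an engineer would, in place of code of your own. Each camera call takes 0.05 s, during which the arm holds its last target.

## Working session

There is one attempt and no reset: what is moved stays moved. The work goes in short steps, Python scripts to look and compute and a shell command to move; the robot and the scene stay as the last step left them, time stands still between calls to the robot, and variables do not carry over. Pictures are saved under pics/ and viewed, and the job is handed in when it is done.

```bash
mkdir -p pics; cat > h.py <<'E'
import numpy as np, cv2
from workcell import env
from scipy.spatial.transform import Rotation as R
def q2R(q): return R.from_quat([q[1],q[2],q[3],q[0]]).as_matrix()
def cam(n):
    return env.read_camera(n)
def save(c,name,crop=None,scale=1):
    im=c["pixels"][:,:,::-1]
    if crop: r0,r1,c0,c1=crop; im=im[r0:r1,c0:c1]
    if scale!=1: im=cv2.resize(im,None,fx=scale,fy=scale,interpolation=cv2.INTER_CUBIC)
    cv2.imwrite("pics/"+name+".png",im)
def K(c): return np.array([[c["fx"],0,c["cx"]],[0,c["fy"],c["cy"]],[0,0,1.]])
def w(c,rc,d=None):
    r,cc=rc
    if d is None:
        p=c["depth"][int(r)-1:int(r)+2,int(cc)-1:int(cc)+2]; p=p[p>0]; d=np.median(p) if len(p) else np.nan
    u=cv2.undistortPoints(np.array([[[cc,r]]],float),K(c),np.array(c["D"],float))[0,0]
    return np.array(c["origin"])+q2R(c["orientation"])@(np.array([u[0],u[1],1])*d)
def cloud(c):
    d=c["depth"]; h,wd=d.shape
    g=np.mgrid[0:h,0:wd]; pts=np.stack([g[1].ravel(),g[0].ravel()],1).astype(float)[:,None]
    u=cv2.undistortPoints(pts,K(c),np.array(c["D"],float))[:,0]
    P=np.c_[u,np.ones(len(u))]*d.ravel()[:,None]
    P=P@q2R(c["orientation"]).T+np.array(c["origin"]); P[d.ravel()==0]=np.nan
    return P.reshape(h,wd,3)
def proj(c,P):
    P=np.atleast_2d(P); Rm=q2R(c["orientation"])
    pc=(P-np.array(c["origin"]))@Rm
    return cv2.projectPoints(pc,np.zeros(3),np.zeros(3),K(c),np.array(c["D"],float))[0][:,0]
def st():
    s=env.get_state()
    Rm=q2R(s["orientation"])
    print("t",round(s["clock"],2),"tcp",np.round(s["tcp_pos"],4),"F",np.round(s["wrist_force"],1),"T",np.round(s["ft_torque"],2),"gap",round(s["finger_gap"],4)); print(np.round(Rm,3).tolist(), np.round(s["joint_pos"],3))
E
python3 - <<'E'
from h import *
st(); print(env.nose_length)
for n in ["scene","side","wrist"]:
    c=cam(n); save(c,n+"0"); print(n,np.round(c["origin"],3),np.round(q2R(c["orientation"]),2).tolist())
    for t in ["case","shelf","mug","wheel_nuts","wrench_handle","latch"]:
        f=env.find_in(n,t); print(" ",t,[(np.round(x["location"],0).tolist(),round(x["score"],2),np.round(w(c,x["location"]),3).tolist()) for x in f[:3]])
    for t in ["case","case_head","case_heel","latch_tip","shelf","mug","wheel_nuts","wrench_handle"]:
        f=env.pinpoint(n,t); print(" pp",t,[(np.round(x["location"],0).tolist(),round(x["score"],2),np.round(w(c,x["location"]),3).tolist()) for x in f[:3]])
E
```

```text
t 0.0 tcp [0.186  0.5435 0.2086] F [-0.4  1.1  0.3] T [ 0.01 -0.   -0.01] gap 0.0854
[[-0.946, 0.324, -0.001], [0.324, 0.946, -0.002], [0.0, -0.002, -1.0]] [1.101 0.314 0.045 1.304 0.    1.431]
0.011
scene [1.125 0.566 1.28 ] [[-0.65, 0.62, -0.44], [0.76, 0.53, -0.37], [0.0, -0.58, -0.82]]
  case [([188.0, 330.0], 0.75, [0.513, 0.081, 0.213]), ([193.0, 402.0], 0.71, [0.356, 0.216, 0.146]), ([108.0, 287.0], 0.65, [0.318, -0.257, 0.147])]
  shelf [([250.0, 286.0], 0.87, [0.671, 0.055, 0.061])]
  mug [([282.0, 398.0], 0.83, [0.559, 0.354, 0.083])]
  wheel_nuts [([183.0, 233.0], 0.76, [0.606, -0.221, 0.07])]
  wrench_handle [([260.0, 357.0], 0.69, [0.576, 0.232, 0.081])]
  latch [([184.0, 231.0], 0.6, [0.622, -0.205, 0.097])]
 pp case [([206.0, 401.0], 0.74, [0.349, 0.22, 0.077]), ([206.0, 331.0], 0.62, [0.511, 0.085, 0.129]), ([126.0, 288.0], 0.56, [0.317, -0.256, 0.061])]
 pp case_head [([175.0, 409.0], 0.97, [0.298, 0.199, 0.156]), ([292.0, 395.0], 0.7, [0.613, 0.374, 0.141]), ([90.0, 287.0], 0.66, [0.264, -0.303, 0.158])]
 pp case_heel [([127.0, 300.0], 0.83, [0.253, -0.265, -0.001])
[... 1332 characters left out ...]
pp case_heel []
 pp latch_tip [([239.0, 240.0], 0.67, [0.286, 0.162, 0.073]), ([346.0, 346.0], 0.61, [0.27, -0.334, 0.078]), ([219.0, 300.0], 0.57, [0.448, 0.068, 0.128])]
 pp shelf [([210.0, 376.0], 0.71, [0.753, 0.02, 0.058])]
 pp mug [([191.0, 276.0], 0.77, [0.543, 0.337, 0.069])]
 pp wheel_nuts []
 pp wrench_handle [([202.0, 299.0], 0.6, [0.449, 0.071, 0.188])]
wrist [0.123 0.567 0.374] [[0.32, 0.91, 0.25], [0.95, -0.31, -0.09], [0.0, 0.26, -0.96]]
  case [([314.0, 91.0], 0.7, [0.262, 0.24, 0.017])]
  shelf []
  mug []
  wheel_nuts []
  wrench_handle []
  latch []
 pp case []
 pp case_head []
 pp case_heel []
 pp latch_tip []
 pp shelf []
 pp mug []
 pp wheel_nuts []
 pp wrench_handle []
```

View pics/scene0.png

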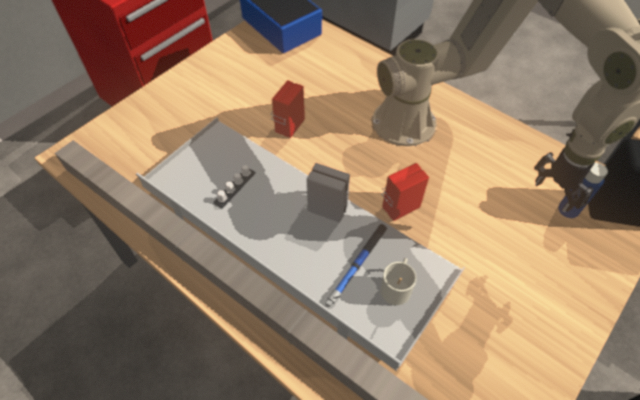

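View pics/side0.png

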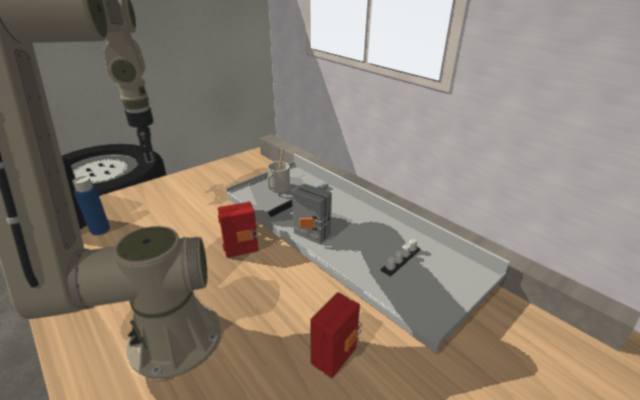

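Candidates for the case: red at scene (193,402), red at (108,287), and grey at (188,330), which is side (212,311). The grey one standing on the shelf fits; the red ones stand on the bench and are look-alikes. I'll confirm it in a crop and fit the geometry.

```bash
python3 - <<'E'
from h import *
cs=cam("scene"); cd=cam("side")
a=cs["pixels"][140:240,280:400]; b=cd["pixels"][170:260,260:380]
im=np.hstack([cv2.resize(a,(400,400),interpolation=2),cv2.resize(b,(400,400),interpolation=2)])
cv2.imwrite("pics/crop1.png",im[:,:,::-1])
for n,c in (("scene",cs),("side",cd)):
    P=cloud(c); px=c["pixels"].astype(float)
    # upstand: scene sees back+top; find points
    m=(P[...,2]>0.098)&(P[...,2]<0.118)&(P[...,0]>0.6)
    q=P[m]; print(n,"upst",len(q))
    if len(q)>50:
        # line fit x=a+by
        A=np.polyfit(q[:,1],q[:,0],1); r=q[:,0]-np.polyval(A,q[:,1]); print(A,r.std(),np.percentile(r,[2,50,98]),q[:,1].min(),q[:,1].max())
    m=(P[...,2]>0.075)&(P[...,2]<0.1)&(P[...,0]>0.6)
    q=P[m]
    if len(q)>50:
        A=np.polyfit(q[:,1],q[:,0],1); r=q[:,0]-np.polyval(A,q[:,1]); print(" face",len(q),A,r.std(),np.percentile(r,[2,50,98]))
    box=(abs(P[...,0]-.49)<.09)&(abs(P[...,1]-.05)<.1)
    z=P[...,2][box]; print(" deck z",np.median(z[(z>.04)&(z<.08)]))
    m=box&(P[...,2]>0.21)
    q=P[m]; print(" top",len(q), np.median(q[:,2]),q.min(0),q.max(0))
    (ce,sz,an)=cv2.minAreaRect(q[:,:2].astype(np.float32)*1000); print(ce,sz,an)
    np.savez(n+"_P.npz",P=P,px=px)
E
```

```text
scene upst 1188
[-0.05579656  0.74762239] 0.04235841963495658 [-0.12644462  0.01506299  0.02028876] -0.44009400798764153 0.4777055781581431
 face 12890 [-0.06048712  0.80834771] 0.04282985083344437 [-0.16777658  0.00692768  0.04758491]
 deck z 0.06024551238319309
 top 793 0.21924265651318486 [ 0.44440724 -0.00360607  0.21020088] [0.53373989 0.11184949 0.22621916]
(490.3434753417969, 53.808555603027344) (70.6926498413086, 107.90931701660156) 17.289012908935547
side upst 3017
[0.07874184 1.20848035] 0.44447928067317394 [-0.59097694  0.02363076  0.51409206] -0.49648021048351904 2.099865915509813
 face 9051 [0.16804141 0.99692423] 0.33382154183560564 [-0.3775516  -0.09238803  0.75507131]
 deck z 0.06000104199609946
 top 467 0.2192054065657778 [ 0.44123217 -0.00301719  0.2100183 ] [0.52940674 0.10945877 0.22374494]
(483.97930908203125, 53.35737609863281) (66.19628143310547, 104.74149322509766) 16.371118545532227
```

View pics/crop1.png

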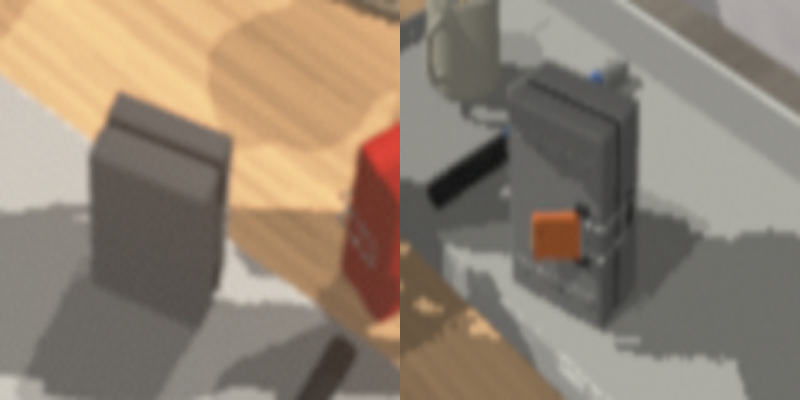

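The crop confirms it: grey case on the shelf, orange latch on the side facing the robot. Next I'll fit the shelf and case precisely and make a top-down map.

```bash
python3 - <<'E'
from h import *
from scipy.optimize import least_squares
D={n:np.load(n+"_P.npz") for n in("scene","side")}
P=D["side"]["P"]
m=(P[...,2]>0.068)&(P[...,2]<0.106)&(P[...,0]>0.6)&(P[...,0]<0.95)&(abs(P[...,1])<.5)
q=P[m]
best=None;rng=np.random.default_rng(0)
for i in range(500):
    a,b=q[rng.choice(len(q),2)]
    if abs(a[1]-b[1])<.1: continue
    k=(b[0]-a[0])/(b[1]-a[1]); x0=a[0]-k*a[1]; inl=abs(q[:,0]-x0-k*q[:,1])<.004
    if best is None or inl.sum()>best.sum(): best=inl
A=np.polyfit(q[best][:,1],q[best][:,0],1); print("upstand side",best.sum(),len(q),A,"shelf yaw",np.degrees(np.arctan(-A[0])),q[best][:,1].min(),q[best][:,1].max())
# top edge from scene
P2=D["scene"]["P"]; m=(P2[...,2]>0.105)&(P2[...,2]<0.114)&(P2[...,0]>0.68)&(P2[...,0]<0.95)
q2=P2[m]; r=q2[:,0]-np.polyval(A,q2[:,1]); print("scene rim r",np.percentile(r,[5,25,50,75,95]))
# case corners
for n in D:
    P=D[n]["P"]; box=(abs(P[...,0]-.49)<.09)&(abs(P[...,1]-.05)<.1)&(P[...,2]>.213)
    print(n,cv2.boxPoints(cv2.minAreaRect((P[box][:,:2]*1000).astype(np.float32))).round(0).tolist())
# side faces: side cam lid face
P=D["side"]["P"]; box=(abs(P[...,0]-.49)<.09)&(abs(P[...,1]-.05)<.1)&(P[...,2]>.15)&(P[...,2]<.21)
q=P[box]; print("lid pts",len(q)); A2=None
best=None
for i in range(500):
    a,b=q[rng.choice(len(q),2)]
    if np.hypot(*(a-b)[:2])<.04: continue
    t=(b-a)[:2]/np.hypot(*(b-a)[:2]); nn=np.array([-t[1],t[0]]); inl=abs((q[:,:2]-a[:2])@nn)<.0025
    if best is None or inl.sum()>best[0].sum(): best=(inl,nn)
qq=q[best[0]][:,:2]; u,s,v=np.linalg.svd(qq-qq.mean(0)); print("lid face",len(qq),qq.mean(0),"normal",v[1],"deg",np.degrees(np.arctan2(v[1][1],v[1][0])), qq.min(0),qq.max(0))
P=D["scene"]["P"]; box=(abs(P[...,0]-.49)<.09)&(abs(P[...,1]-.05)<.1)&(P[...,2]>.08)&(P[...,2]<.205)
q=P[box]
best=None
for i in range(500):
    a,b=q[rng.choice(len(q),2)]
    if np.hypot(*(a-b)[:2])<.04: continue
    t=(b-a)[:2]/np.hypot(*(b-a)[:2]); nn=np.array([-t[1],t[0]]); inl=abs((q[:,:2]-a[:2])@nn)<.0025
    if best is None or inl.sum()>best[0].sum(): best=(inl,nn)
qq=q[best[0]][:,:2]; u,s,v=np.linalg.svd(qq-qq.mean(0)); print("back face",len(qq),qq.mean(0),"deg",np.degrees(np.arctan2(v[1][1],v[1][0])), qq.min(0),qq.max(0))
# top-down map, 1px=1.5mm ; image up=+x, left=+y
H,W=420,600; z=np.full((H,W),-1.);im=np.zeros((H,W,3),np.uint8)
for n in D:
    P=D[n]["P"].reshape(-1,3); c=D[n]["px"].reshape(-1,3)
    r=(H-1-(P[:,0]-.3)/.0012);cc=(W/2-(P[:,1])/.0015)
    for i in np.where((r>=0)&(r<H)&(cc>=0)&(cc<W)&(P[:,2]<.3))[0]:
        a,b=int(r[i]),int(cc[i])
        if P[i,2]>z[a,b]+.003: z[a,b]=P[i,2]; im[a,b]=c[i][::-1]
cv2.imwrite("pics/map0.png",cv2.resize(im,(800,560)))
E
```

```text
upstand side 2065 5213 [-0.05135375  0.75569158] shelf yaw 2.9397706235918606 -0.4398459971019304 0.4835306773399739
scene rim r [0.00236979 0.00468816 0.00729779 0.00897058 0.01048185]
scene [[440.0, 93.0], [473.0, -7.0], [539.0, 14.0], [506.0, 115.0]]
side [[437.0, 94.0], [468.0, -6.0], [531.0, 13.0], [500.0, 113.0]]
lid pts 708
lid face 413 [0.45616309 0.0434426 ] normal [-0.95384456 -0.30030077] deg -162.52433076425675 [ 0.43963583 -0.00505288] [0.47359264 0.09552548]
back face 777 [0.51892899 0.06347409] deg 16.978200395205416 [0.50127459 0.01242924] [0.53530468 0.11294762]
```

View pics/map0.png

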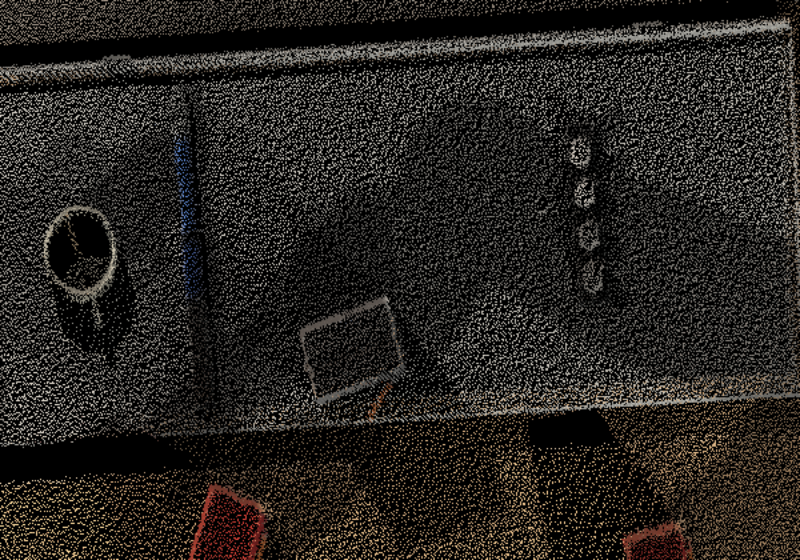

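```bash
python3 -m creep '{"hand":[40,40,40,40,40],"delta_pos":[[0,0,-0.04],[0,0,-0.04],[0,0,-0.04],[0,0,0],[0,0,0]],"turn":[-1,-1,-1,-1,-1]}'; python3 -m creep '{"hand":[40,40,40,40,40],"delta_pos":[[0,0,0],[0,0,0],[0,0,0],[0,0,0],[0,0,0]],"turn":[-1,-1,-0.2,0,0]}'; python3 -c "
from h import *
st()"
```

```text
clock: 2.77
tcp_pos: [0.1868, 0.5452, 0.3084]
orientation: [0.001, -0.055, 0.998, 0.002]
wrist_force: [0.0, -0.5, 0.5]
finger_gap: 0.0395
clock: 3.18
tcp_pos: [0.1862, 0.544, 0.3054]
orientation: [0.0, -0.148, 0.989, -0.0]
wrist_force: [0.2, -0.7, -0.8]
finger_gap: 0.0396
t 3.18 tcp [0.1862 0.544  0.3054] F [ 0.2 -0.7 -0.8] T [ 0.02  0.03 -0.  ] gap 0.0396
[[-0.956, -0.292, 0.0], [-0.292, 0.956, -0.0], [-0.0, -0.0, -1.0]] [ 1.101  0.31   0.274  1.535 -0.     0.805]
```

```bash
python3 -m creep '{"hand":[40,40,40,40,40],"delta_pos":[[-0.0053,-0.0464,0],[-0.0053,-0.0464,0],[-0.0053,-0.0464,0],[-0.0053,-0.0464,0],[-0.0053,-0.0464,0]],"turn":[0,0,0,0,0]}'; python3 -m creep '{"hand":[40,40,40,40,40],"delta_pos":[[-0.0053,-0.0464,0],[-0.0053,-0.0464,0],[-0.0053,-0.0464,0],[-0.0053,-0.0464,0],[-0.0053,-0.0464,0]],"turn":[0,0,0,0,0]}';python3 -m creep '{"hand":[40,40,40,40,40],"delta_pos":[[-0.0053,-0.0464,0],[-0.0053,-0.0464,0],[-0.0053,-0.0464,0],[-0.0053,-0.0464,0],[-0.0053,-0.0464,0]],"turn":[0,0,0,0,0]}'; python3 -c "
from h import *
st()"
```

```text
clock: 3.6
tcp_pos: [0.2612, 0.3714, 0.3054]
orientation: [0.0, -0.148, 0.989, 0.0]
wrist_force: [0.9, 1.5, 0.5]
finger_gap: 0.0399
clock: 4.02
tcp_pos: [0.3361, 0.2001, 0.3057]
orientation: [0.0, -0.148, 0.989, 0.0]
wrist_force: [0.8, 0.7, 0.3]
finger_gap: 0.04
clock: 4.43
tcp_pos: [0.4111, 0.0287, 0.3058]
orientation: [0.0, -0.148, 0.989, -0.0]
wrist_force: [1.5, 0.4, 0.4]
finger_gap: 0.0399
t 4.43 tcp [0.4111 0.0287 0.3058] F [1.5 0.4 0.4] T [ 0.05 -0.07 -0.01] gap 0.0399
[[-0.956, -0.292, 0.001], [-0.292, 0.956, 0.0], [-0.001, -0.0, -1.0]] [-0.126 -0.018 -0.112  1.475  0.    -0.422]
```

```bash
python3 -m creep '{"hand":[40,40,40,40,40],"delta_pos":[[0,0,0.04],[0,0,0.04],[0,0,0.0397],[0,0,0],[0,0,0]],"turn":[0,0,0,0,0]}'; python3 - <<'E'
from h import *
st()
c=cam("side"); save(c,"side1",(140,280,230,410),4)
E
```

```text
clock: 4.85
tcp_pos: [0.4093, 0.0306, 0.209]
orientation: [-0.002, -0.148, 0.989, 0.001]
wrist_force: [-0.8, -0.1, -0.0]
finger_gap: 0.04
t 4.85 tcp [0.4093 0.0306 0.209 ] F [-0.8 -0.1 -0. ] T [-0.02 -0.01  0.  ] gap 0.04
[[-0.956, -0.293, -0.004], [-0.293, 0.956, 0.001], [0.003, 0.002, -1.0]] [-0.121 -0.002 -0.332  1.244  0.    -0.419]
```

View pics/side1.png

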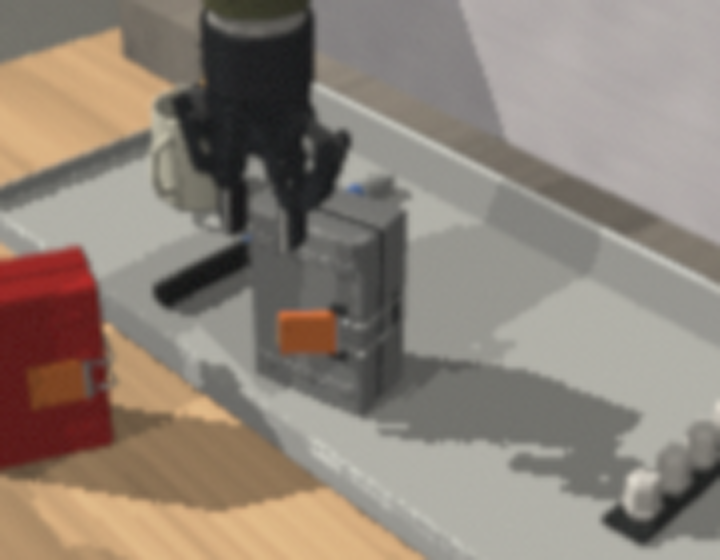

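The two fingertips stand just in front of the lid's upper part, at about crop (200-245, 230), above the latch. I'll push now, fast over the gap and then slowly.

```bash
python3 -m creep '{"hand":[40,40,40,40,40],"delta_pos":[[-0.01,0,0],[-0.01,0,0],[-0.008,0,0],[-0.005,0,0],[-0.005,0,0]],"turn":[0,0,0,0,0]}'; python3 -m creep '{"hand":[40,40,40,40,40],"delta_pos":[[-0.005,0,0],[-0.005,0,0],[-0.005,0,0],[-0.005,0,0],[-0.005,0,0]],"turn":[0,0,0,0,0]}'; python3 - <<'E'
from h import *
st()
c=cam("side"); save(c,"side2",(140,280,230,410),4)
E
```

```text
clock: 5.32
tcp_pos: [0.4411, 0.0398, 0.2103]
orientation: [0.001, -0.149, 0.989, -0.0]
wrist_force: [-0.6, -0.7, -0.5]
finger_gap: 0.0397
clock: 5.73
tcp_pos: [0.4592, 0.0455, 0.2097]
orientation: [-0.0, -0.149, 0.989, 0.0]
wrist_force: [0.2, -0.7, 0.1]
finger_gap: 0.0403
t 5.73 tcp [0.4592 0.0455 0.2097] F [ 0.2 -0.7  0.1] T [0.   0.01 0.01] gap 0.0403
[[-0.956, -0.294, -0.0], [-0.294, 0.956, 0.0], [0.0, 0.0, -1.0]] [-0.076  0.094 -0.229  1.248  0.    -0.374]
```

View pics/side2.png

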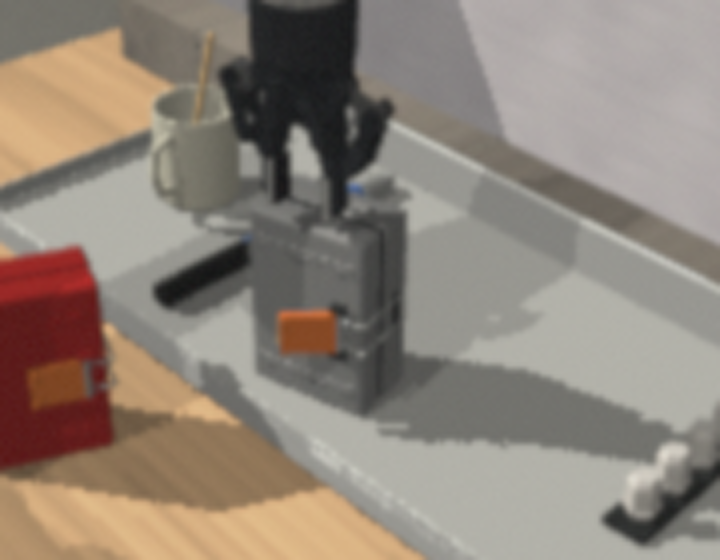

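```bash
python3 - <<'E'
from h import *
for n in("side","scene"):
    c=cam(n); P=cloud(c)
    d=(abs(P[...,0]-.48)<.12)&(abs(P[...,1]-.05)<.1)
    for lo in (.19,.2,.205,.21,.215,.222,.226,.232,.24,.25):
        m=d&(P[...,2]>=lo)&(P[...,2]<lo+.005); q=P[m]
        if len(q): print(n,lo,len(q),q[:,:2].min(0).round(3),q[:,:2].max(0).round(3))
    if n=="scene": save(c,"scene2",(130,250,260,400),5)
    if n=="side":
        m=d&(P[...,2]>.205)
    for p in ("tip",):
        s=env.get_state()["tcp_pos"]; print(n,proj(c,[s,[s[0],s[1],s[2]-.011]]).round(1).tolist())
E
```

```text
side 0.19 61 [ 0.44  -0.003] [0.528 0.094]
side 0.2 60 [ 0.44  -0.005] [0.53  0.093]
side 0.205 52 [ 0.442 -0.003] [0.52  0.096]
side 0.21 61 [ 0.442 -0.003] [0.528 0.09 ]
side 0.215 217 [ 0.439 -0.004] [0.528 0.113]
side 0.222 5 [0.463 0.017] [0.5   0.068]
side 0.232 10 [0.442 0.021] [0.474 0.071]
side 0.24 19 [0.439 0.014] [0.472 0.074]
side 0.25 21 [0.441 0.014] [0.476 0.074]
side [[306.6, 198.4], [306.7, 201.5]]
scene 0.19 47 [0.454 0.014] [0.533 0.111]
scene 0.2 61 [0.453 0.018] [0.533 0.112]
scene 0.205 47 [0.448 0.016] [0.535 0.111]
scene 0.21 81 [0.446 0.003] [0.534 0.112]
scene 0.215 397 [ 0.446 -0.003] [0.535 0.11 ]
scene 0.222 118 [0.452 0.004] [0.528 0.105]
scene 0.226 3 [0.46 0.06] [0.52  0.088]
scene 0.232 8 [0.457 0.022] [0.477 0.07 ]
scene 0.24 15 [0.45  0.018] [0.479 0.076]
scene 0.25 11 [0.448 0.018] [0.478 0.076]
scene [[332.2, 170.1], [332.1, 172.6]]
```

View pics/scene2.png

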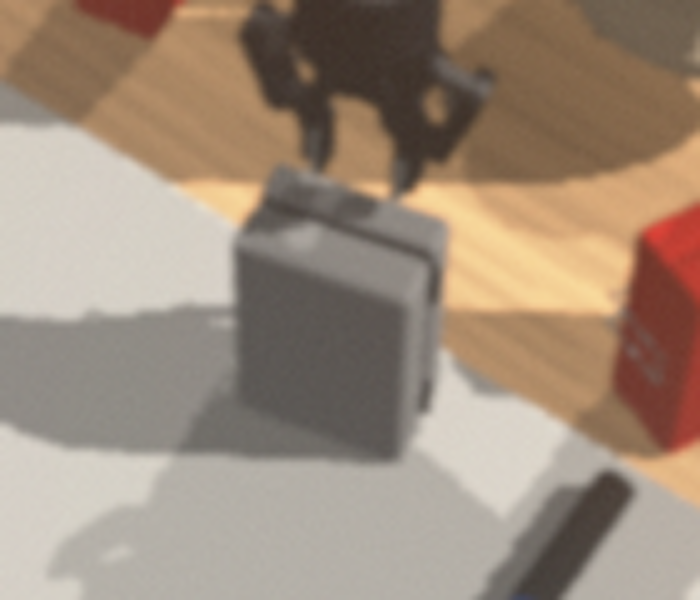

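The fingertips ended above the case top (about z 0.225 in depth, versus 0.22 for the case), so nothing was touched. I'll back off, shut the hand and measure where the tips really are relative to the TCP.

```bash
python3 -m creep '{"hand":[0,0,0,0,0],"delta_pos":[[0.02,0,0],[0.02,0,0],[0.0225,0,0],[0,0,0],[0,0,0]],"turn":[0,0,0,0,0]}' ; python3 - <<'E'
from h import *
st()
for n in("side","scene"):
    c=cam(n); P=cloud(c); s=env.get_state()["tcp_pos"]
    d=(abs(P[...,0]-s[0])<.025)&(abs(P[...,1]-s[1])<.06)&(P[...,2]>.165)&(P[...,2]<.27)
    rr,cc=np.where(d); q=P[d]
    o=np.argsort(q[:,2])[:12]; print(n,len(q),q[o].round(3).tolist())
    for lo in np.arange(.18,.26,.01):
        k=(q[:,2]>=lo)&(q[:,2]<lo+.01); 
        if k.any(): print(round(lo,3),k.sum(),q[k][:,:2].min(0).round(3),q[k][:,:2].max(0).round(3))
    for dz in (-.011,0,.01,.02): 
        print(proj(c,[[s[0],s[1],s[2]+dz]]).round(1).tolist())
    u=proj(c,[s])[0]; r0,c0=int(u[1])-40,int(u[0])-50
    im=cv2.resize(c["pixels"][r0:r0+80,c0:c0+100],None,fx=6,fy=6,interpolation=2)
    for dz,col in ((-.011,(255,0,0)),(0,(0,255,0))):
        v=proj(c,[[s[0],s[1],s[2]+dz]])[0]; cv2.circle(im,(int((v[0]-c0)*6),int((v[1]-r0)*6)),4,col,-1)
    cv2.imwrite("pics/tip_%s.png"%n,im[:,:,::-1])
E
```

```text
clock: 6.3
tcp_pos: [0.4109, 0.0306, 0.21]
orientation: [0.0, -0.148, 0.989, -0.0]
wrist_force: [0.5, -0.3, 0.7]
finger_gap: -0.0002
t 6.3 tcp [0.4109 0.0306 0.21  ] F [ 0.5 -0.3  0.7] T [ 0.02 -0.    0.05] gap -0.0002
[[-0.956, -0.293, 0.001], [-0.293, 0.956, 0.0], [-0.001, -0.0, -1.0]] [-0.121 -0.004 -0.331  1.242  0.    -0.419]
side 102 [[0.419, 0.028, 0.232], [0.413, 0.025, 0.233], [0.41, 0.026, 0.233], [0.399, 0.035, 0.234], [0.402, 0.025, 0.234], [0.404, 0.023, 0.234], [0.405, 0.025, 0.236], [0.403, 0.026, 0.236], [0.398, 0.028, 0.237], [0.399, 0.026, 0.238], [0.402, 0.043, 0.238], [0.398, 0.033, 0.238]]
0.23 14 [0.398 0.023] [0.419 0.043]
0.24 30 [0.396 0.016] [0.421 0.04 ]
0.25 32 [0.398 0.016] [0.418 0.041]
0.26 26 [0.397 0.015] [0.416 0.04 ]
[[296.8, 209.2]]
[[296.7, 206.0]]
[[296.7, 203.1]]
[[296.6, 200.1]]
scene 79 [[0.414, 0.036, 0.23], [0.416, 0.037, 0.236], [0.425, 0.027, 0.237], [0.424, 0.03, 0.239], [0.421, 0.034, 0.239], [0.415, 0.036, 0.239], [0.422, 0.039, 0.239], [0.416, 0.041, 0.24], [0.424, 0.022, 0.24], [0.424, 0.033, 0.241], [0.424, 0.029, 0.242], [0.422, 0.02, 0.242]]
0.22 1 [0.414 0.036] [0.414 0.036]
0.23 7 [0.415 0.027] [0.425 0.041]
0.24 25 [0.402 0.02 ] [0.427 0.045]
0.25 25 [0.401 0.019] [0.427 0.043]
0.26 21 [0.407 0.02 ] [0.426 0.044]
[[338.7, 159.7]]
[[338.8, 157.2]]
[[338.9, 154.9]]
[[339.0, 152.6]]
```

View pics/tip_side.png

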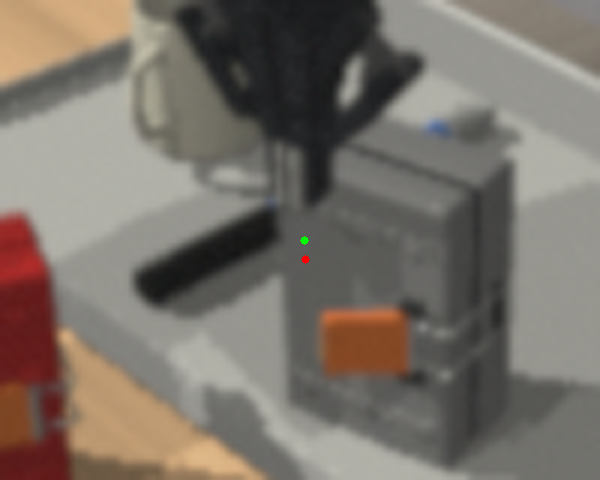

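View pics/tip_scene.png

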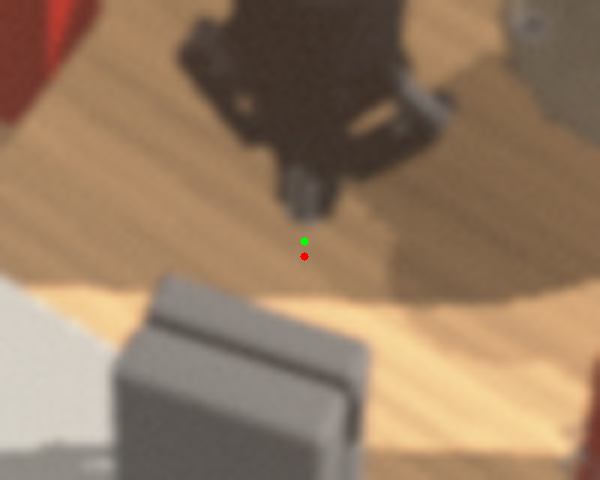

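Measured: the fingertips are really about 20 mm above the reported TCP (z ≈ 0.230 at tcp z 0.210), not 11 mm below it. The contact-free pass over the case agrees, so I'll use tip = tcp + 0.020. Lowering 30 mm and pushing again.

```bash
python3 -m creep '{"hand":[40,40,40,40,40],"delta_pos":[[0,0,0.02],[0,0,0.018],[0,0,0],[-0.01,0,0],[-0.01,0,0]],"turn":[0,0,0,0,0]}'; python3 -m creep '{"hand":[40,40,40,40,40],"delta_pos":[[-0.005,0,0],[-0.005,0,0],[-0.005,0,0],[-0.005,0,0],[-0.005,0,0]],"turn":[0,0,0,0,0]}'; python3 - <<'E'
from h import *
st()
c=cam("side"); save(c,"side3",(140,280,230,410),4)
E
```

```text
clock: 6.82
tcp_pos: [0.4277, 0.0356, 0.18]
orientation: [0.0, -0.149, 0.989, -0.0]
wrist_force: [0.6, 0.3, 0.0]
finger_gap: 0.0405
clock: 7.23
tcp_pos: [0.4461, 0.0414, 0.1795]
orientation: [0.0, -0.149, 0.989, 0.0]
wrist_force: [-0.1, 0.8, -0.2]
finger_gap: 0.0401
t 7.23 tcp [0.4461 0.0414 0.1795] F [-0.1  0.8 -0.2] T [-0.02 -0.02  0.03] gap 0.0401
[[-0.956, -0.294, 0.0], [-0.294, 0.956, 0.0], [-0.0, -0.0, -1.0]] [-0.087  0.081 -0.319  1.171  0.    -0.386]
```

View pics/side3.png

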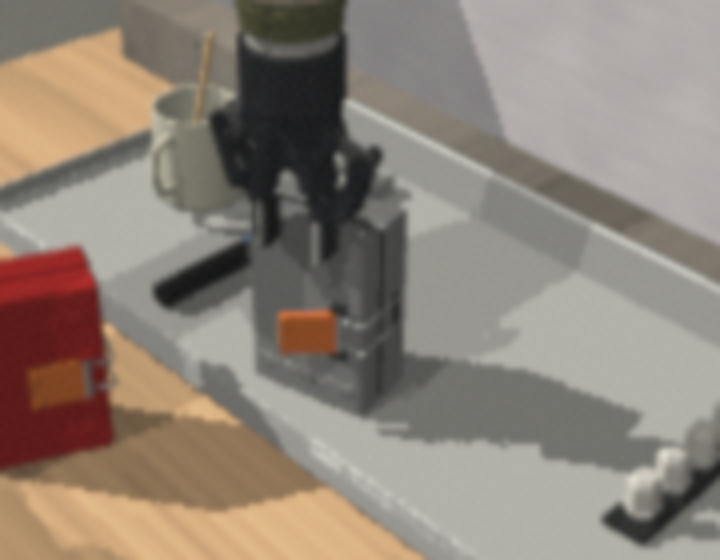

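The tips are at the lid now, at about crop (265-325, 250), well above the latch. I'll keep pushing slowly.

```bash
python3 -m creep '{"hand":[40,40,40,40,40],"delta_pos":[[-0.004,0,0],[-0.004,0,0],[-0.004,0,0],[-0.004,0,0],[-0.004,0,0]],"turn":[0,0,0,0,0]}';python3 -m creep '{"hand":[40,40,40,40,40],"delta_pos":[[-0.005,0,0],[-0.005,0,0],[-0.005,0,0],[-0.005,0,0],[-0.005,0,0]],"turn":[0,0,0,0,0]}'; python3 - <<'E'
from h import *
st()
c=cam("side"); save(c,"side4",(140,280,230,410),4)
E
```

```text
clock: 7.7
tcp_pos: [0.4612, 0.0461, 0.1794]
orientation: [0.0, -0.149, 0.989, 0.0]
wrist_force: [-0.8, -0.7, 0.9]
finger_gap: 0.0398
clock: 8.12
tcp_pos: [0.4805, 0.052, 0.1793]
orientation: [0.0, -0.149, 0.989, 0.0]
wrist_force: [-0.6, 0.5, 0.8]
finger_gap: 0.0401
t 8.12 tcp [0.4805 0.052  0.1793] F [-0.6  0.5  0.8] T [-0.07  0.1  -0.04] gap 0.0401
[[-0.956, -0.294, 0.0], [-0.294, 0.956, 0.0], [-0.0, 0.0, -1.0]] [-0.058  0.148 -0.241  1.181  0.    -0.357]
```

View pics/side4.png

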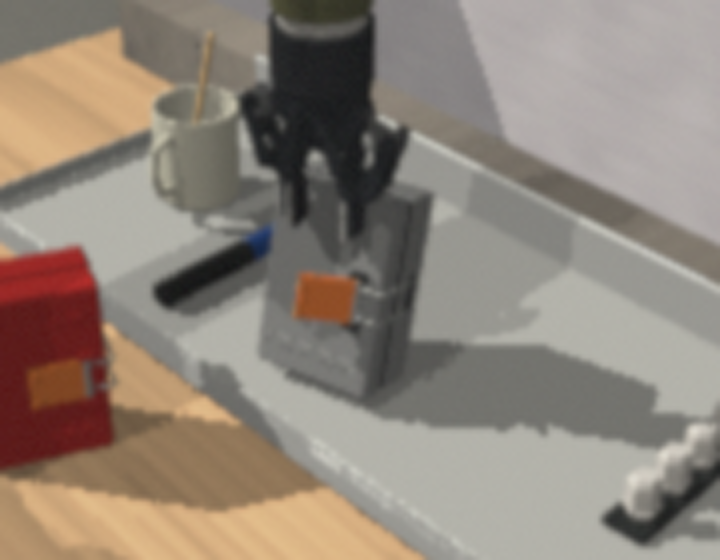

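The case leans rearward on its heel without sliding. Carrying on past the balance angle.

```bash
python3 -m creep '{"hand":[40,40,40,40,40],"delta_pos":[[-0.005,0,0],[-0.005,0,0],[-0.005,0,0],[-0.005,0,0],[-0.005,0,0]],"turn":[0,0,0,0,0]}';python3 -m creep '{"hand":[40,40,40,40,40],"delta_pos":[[-0.005,0,0],[-0.004,0,0],[0,0,0],[0,0,0],[0,0,0]],"turn":[0,0,0,0,0]}'; python3 - <<'E'
from h import *
st()
c=cam("side"); save(c,"side5",(140,280,230,410),4)
E
```

```text
clock: 8.58
tcp_pos: [0.4996, 0.0579, 0.1793]
orientation: [0.0, -0.149, 0.989, 0.0]
wrist_force: [-0.4, -0.5, -0.1]
finger_gap: 0.0397
clock: 9.0
tcp_pos: [0.5058, 0.0599, 0.1792]
orientation: [-0.0, -0.149, 0.989, 0.0]
wrist_force: [1.4, 0.3, 0.5]
finger_gap: 0.04
t 9.0 tcp [0.5058 0.0599 0.1792] F [1.4 0.3 0.5] T [-0.08 -0.01  0.03] gap 0.04
[[-0.956, -0.294, -0.0], [-0.294, 0.956, 0.0], [0.0, 0.0, -1.0]] [-0.04   0.198 -0.181  1.192  0.    -0.339]
```

View pics/side5.png

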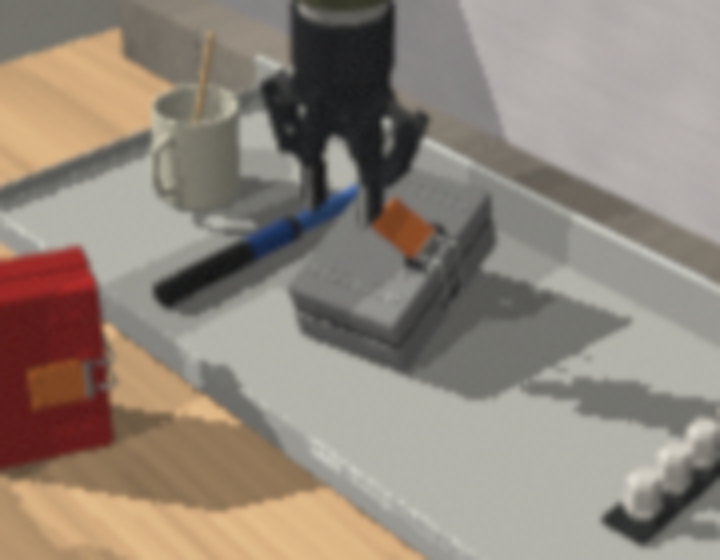

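The case has fallen onto its back with the latch up, at crop (400,230). I'll back off with the fingers shut and measure.

```bash
python3 -m creep '{"hand":[0,0,0,0,0],"delta_pos":[[0.025,0,0],[0.03,0,0],[0.03,0,0],[0.03,0,0],[0.015,0,0]],"turn":[0,0,0,0,0]}'; cat >> h.py <<'E'
SY=np.arctan(0.05135); SX=np.array([np.cos(SY),np.sin(SY)]); SYV=np.array([-SX[1],SX[0]]); SO=np.array([0.75569,0.0])
def sh(p): p=np.asarray(p)[...,:2]-SO; return np.stack([p@SX,p@SYV],-1)
def unsh(p): return SO+p[0]*SX+p[1]*SYV
def lying(c, mask=None):
    P=cloud(c); S=sh(P)
    m=(P[...,2]>.118)&(P[...,2]<.131)&(S[...,0]<-.003)&(S[...,0]>-.3)&(abs(S[...,1]-.05)<.13)
    hsv=cv2.cvtColor(c["pixels"],cv2.COLOR_RGB2HSV)
    m&=hsv[...,1]<90
    m=cv2.morphologyEx(m.astype(np.uint8),cv2.MORPH_OPEN,np.ones((3,3)))
    n,l,stt,_=cv2.connectedComponentsWithStats(m); k=1+np.argmax(stt[1:,4]); q=P[l==k]; s=sh(q)*1000
    ce,sz,an=cv2.minAreaRect(s.astype(np.float32)); print("lid: z",np.median(q[:,2]).round(4),"shelf ctr",np.round(ce,1),"size",np.round(sz,1),"ang",round(an,1),cv2.boxPoints((ce,sz,an)).round(0).tolist())
    return q
E
python3 - <<'E'
from h import *
st()
for n in("scene","side"):
    c=cam(n); lying(c); save(c,n+"6",(130,290,220,420),4)
    for t in("latch_tip","case_head","case_heel"): print(t,[(np.round(x["location"]).tolist(),round(x["score"],2),np.round(w(c,x["location"]),3).tolist()) for x in env.pinpoint(n,t)[:3]])
E
```

```text
clock: 9.47
tcp_pos: [0.4038, 0.0291, 0.1792]
orientation: [-0.001, -0.149, 0.989, 0.0]
wrist_force: [-0.9, -0.1, 0.3]
finger_gap: 0.0002
t 9.47 tcp [0.4038 0.0291 0.1792] F [-0.9 -0.1  0.3] T [-0.01  0.02 -0.02] gap 0.0002
[[-0.956, -0.294, -0.002], [-0.294, 0.956, 0.0], [0.001, 0.001, -1.0]] [-0.127 -0.002 -0.406  1.168 -0.    -0.425]
lid: z 0.1249 shelf ctr [-151.8   95.5] size [161.5 105.4] ang 13.9 [[-243.0, 127.0], [-217.0, 25.0], [-61.0, 64.0], [-86.0, 166.0]]
latch_tip [([221.0, 311.0], 0.67, [0.597, 0.086, 0.156])]
case_head [([93.0, 288.0], 0.95, [0.276, -0.29, 0.16]), ([174.0, 412.0], 0.82, [0.292, 0.204, 0.157]), ([257.0, 299.0], 0.58, [0.674, 0.11, 0.093])]
case_heel [([214.0, 409.0], 0.78, [0.309, 0.235, 0.0]), ([129.0, 297.0], 0.62, [0.268, -0.264, 0.001]), ([189.0, 233.0], 0.3, [0.625, -0.198, 0.081])]
lid: z 0.1248 shelf ctr [-156.2   95.1] size [160.1 104.8] ang 14.7 [[-247.0, 125.0], [-220.0, 24.0], [-65.0, 65.0], [-92.0, 166.0]]
latch_tip [([347.0, 348.0], 0.72, [0.273, -0.337, 0.077]), ([190.0, 333.0], 0.53, [0.647, 0.136, 0.125]), ([236.0, 237.0], 0.5, [0.28, 0.166, 0.085])]
case_head [([310.0, 336.0], 0.92, [0.274, -0.292, 0.158]), ([199.0, 342.0], 0.77, [0.631, 0.071, 0.128]), ([209.0, 236.0], 0.59, [0.303, 0.198, 0.158])]
case_heel [([226.0, 319.0], 0.91, [0.522, 0.063, 0.068])]
```

View pics/side6.png

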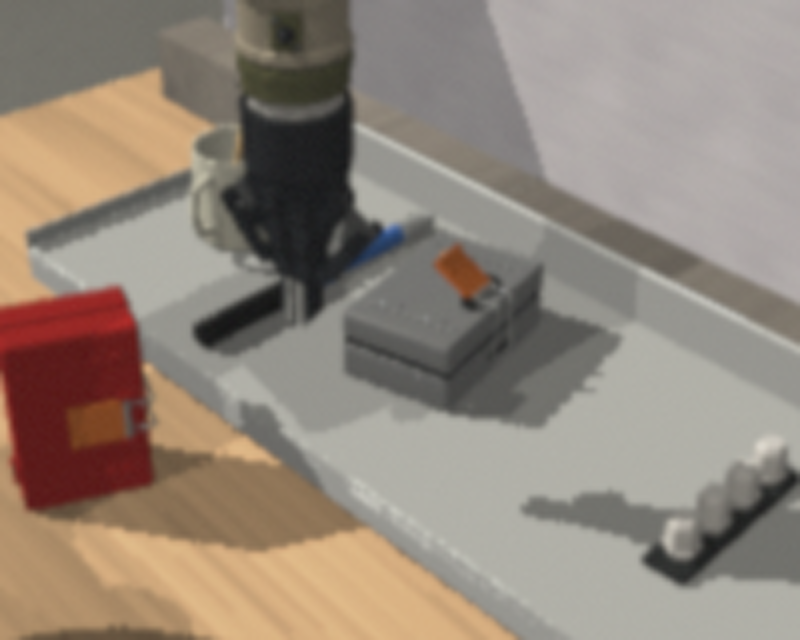

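View pics/scene6.png

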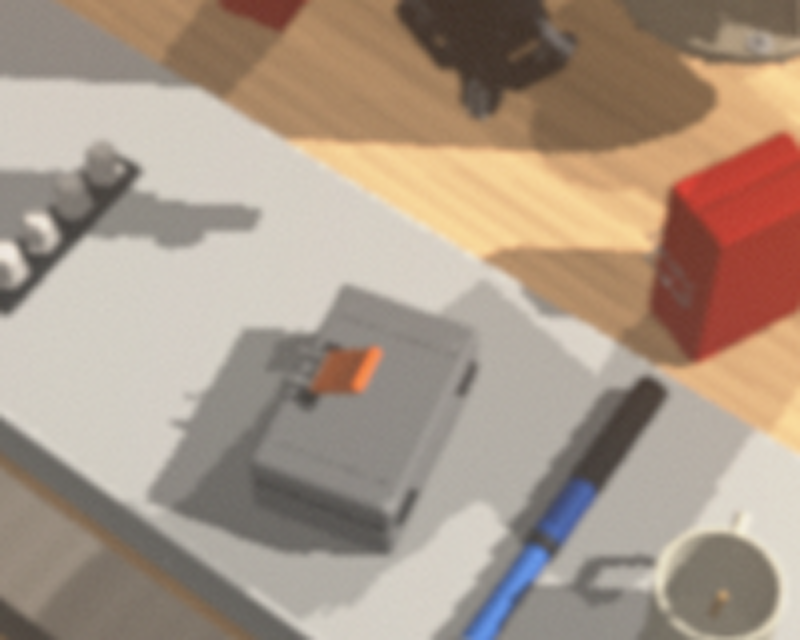

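```bash
python3 - <<'E'
from h import *
s=env.get_state(); tc=np.array(s["tcp_pos"]); Rm=q2R(s["orientation"])
Q=[]
for n in("scene","side"):
    P=cloud(cam(n)); q=P[(np.hypot(P[...,0]-tc[0],P[...,1]-tc[1])<.09)&(P[...,2]>.165)]
    Q.append((q-tc)@Rm)
for i,nm in enumerate(("scene","side")):
  q=Q[i]; h=-q[:,2]
  for lo in np.arange(0,.16,.01):
    k=(h>=lo)&(h<lo+.01)
    if k.sum()>2: print(nm,round(lo,3),k.sum(),"x",np.percentile(q[k,0]*1000,[3,97]).round(),"y",np.percentile(q[k,1]*1000,[3,97]).round())
p0=tc[:2]; print("tcp shelf",sh(p0)); t=np.r_[unsh((-.285,.100))]; d=t-p0; th=SY; tx=-SX; ty=SYV
print("delta along tool x,y after turn",d@tx,d@ty, "current axes",d@Rm[:2,0],d@Rm[:2,1])
E
```

```text
scene 0.02 10 x [-12.  -6.] y [-10.   9.]
scene 0.03 19 x [-14.  -2.] y [-12.  11.]
scene 0.04 26 x [-12.   3.] y [-13.  12.]
scene 0.05 19 x [-13.  -6.] y [-12.  12.]
scene 0.06 30 x [-15.  -3.] y [-28.  23.]
scene 0.07 88 x [-16.   9.] y [-36.  30.]
scene 0.08 65 x [-16.   7.] y [-43.  39.]
scene 0.09 84 x [-19.   5.] y [-51.  46.]
scene 0.1 84 x [-19.  -4.] y [-60.  52.]
scene 0.11 146 x [-20.   9.] y [-60.  59.]
scene 0.12 85 x [-22.   4.] y [-47.  45.]
scene 0.13 39 x [-18.   2.] y [-40.  40.]
scene 0.14 11 x [-12.   3.] y [31. 38.]
scene 0.15 54 x [-39.  -4.] y [-26.  36.]
side 0.02 12 x [-2. 13.] y [-10.   4.]
side 0.03 28 x [-4. 14.] y [-13.  15.]
side 0.04 33 x [-5. 13.] y [-13.  14.]
side 0.05 29 x [-3. 13.] y [-14.  13.]
side 0.06 32 x [ 5. 15.] y [-14.  26.]
side 0.07 81 x [-8. 17.] y [-33.  37.]
side 0.08 69 x [-9. 19.] y [-41.  42.]
side 0.09 91 x [-3. 19.] y [-49.  49.]
side 0.1 106 x [-3. 19.] y [-59.  56.]
side 0.11 129 x [-7. 21.] y [-60.  58.]
side 0.12 116 x [-1. 22.] y [-46.  36.]
side 0.13 64 x [-4. 14.] y [-41.  37.]
side 0.14 31 x [-8. 28.] y [-36. -18.]
side 0.15 80 x [-5. 39.] y [-36.  22.]
tcp shelf [-0.34614425  0.04719208]
delta along tool x,y after turn -0.061144250901472436 0.05280791801401967 current axes -0.07221923681007932 0.03621707341301088
```

Gripper profile: the tips are 20 mm above the TCP, ±13 mm thick, and the knuckles widen only from 60 mm up. The foot corners in the shelf frame (mm) are (-245,126) and (-218,25), with a yaw of 14° that needs a clockwise turn, so I'll push left of the middle. Moving into position behind the foot.

```bash
python3 -m creep '{"hand":[0,0,0,0,0],"delta_pos":[[0,0,0],[0,0,0],[0,0,0],[-0.02,0.022,0],[-0.02,0.022,0]],"turn":[1,1,0.82,0,0]}'; python3 -m creep '{"hand":[0,0,0,0,0],"delta_pos":[[-0.02,0.022,0],[-0.016,0,0],[0,0,0.045],[0,0,0.045],[0,0,0]],"turn":[0,0,0,0,0]}'; python3 - <<'E'
from h import *
st(); print(sh(env.get_state()["tcp_pos"]))
c=cam("side"); save(c,"side7",(140,280,230,410),4)
E
```

```text
clock: 10.38
tcp_pos: [0.4371, 0.0662, 0.1793]
orientation: [0.0, -0.025, 1.0, -0.0]
wrist_force: [0.6, 0.2, -0.1]
finger_gap: -0.0
clock: 10.8
tcp_pos: [0.4599, 0.0855, 0.1013]
orientation: [-0.006, -0.027, 1.0, 0.0]
wrist_force: [-1.7, 0.4, -0.7]
finger_gap: -0.0002
t 10.8 tcp [0.4599 0.0855 0.1013] F [-1.7  0.4 -0.7] T [-0.05  0.09 -0.05] gap -0.0002
[[-0.999, -0.053, -0.011], [-0.053, 0.999, -0.0], [0.011, 0.001, -1.0]] [ 0.012  0.182 -0.402  0.998  0.    -0.041]
[-0.29103514  0.10053461]
```

View pics/side7.png

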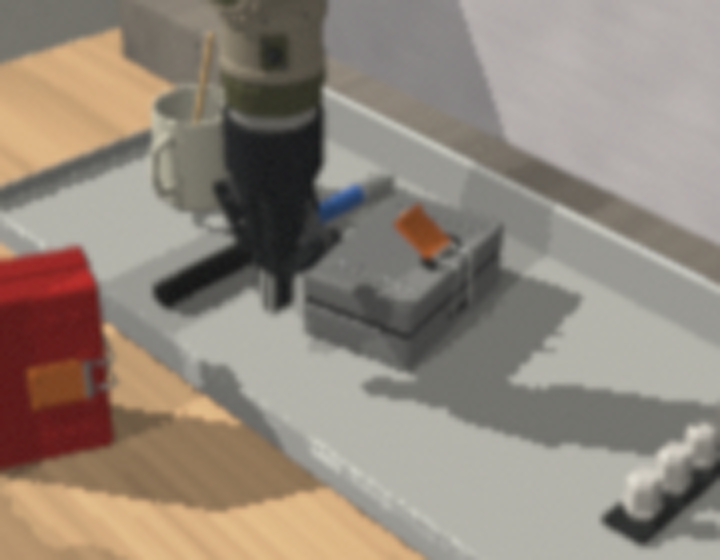

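```bash
python3 -m creep '{"hand":[0,0,0,0,0],"delta_pos":[[0,0,0.022],[0,0,0.022],[-0.01,0,0],[-0.01,0,0],[-0.008,0,0]],"turn":[0,0,0,0,0]}'; python3 -m creep '{"hand":[0,0,0,0,0],"delta_pos":[[-0.005,0,0],[-0.005,0,0],[-0.005,0,0],[-0.005,0,0],[-0.005,0,0]],"turn":[0,0,0,0,0]}';  python3 -m creep '{"hand":[0,0,0,0,0],"delta_pos":[[-0.005,0,0],[-0.005,0,0],[-0.005,0,0],[-0.005,0,0],[-0.005,0,0]],"turn":[0,0,0,0,0]}'; python3 - <<'E'
from h import *
st(); print(sh(env.get_state()["tcp_pos"]))
for n in ("scene","side"):
    c=cam(n); lying(c)
save(c,"side8",(140,280,230,410),4)
E
```

```text
clock: 11.27
tcp_pos: [0.4898, 0.0864, 0.0743]
orientation: [0.002, -0.026, 1.0, 0.0]
wrist_force: [1.1, -0.6, 0.5]
finger_gap: -0.0002
clock: 11.68
tcp_pos: [0.5061, 0.0875, 0.0721]
orientation: [-0.001, -0.026, 1.0, 0.0]
wrist_force: [-2.6, 0.2, 2.4]
finger_gap: -0.0
clock: 12.1
tcp_pos: [0.5271, 0.0885, 0.072]
orientation: [-0.0, -0.026, 1.0, 0.0]
wrist_force: [-3.1, -0.4, 0.7]
finger_gap: 0.0006
t 12.1 tcp [0.5271 0.0885 0.072 ] F [-3.1 -0.4  0.7] T [-0.    0.54 -0.  ] gap 0.0006
[[-0.999, -0.052, -0.0], [-0.052, 0.999, 0.0], [0.0, 0.0, -1.0]] [ 0.016  0.318 -0.298  0.955  0.    -0.036]
[-0.22376927  0.10011631]
lid: z 0.1249 shelf ctr [-127.9   93.1] size [164.5 106.7] ang 13.1 [[-220.0, 127.0], [-196.0, 23.0], [-36.0, 60.0], [-60.0, 164.0]]
lid: z 0.1248 shelf ctr [-130.3   90.8] size [160.5 106.4] ang 12.1 [[-220.0, 126.0], [-198.0, 22.0], [-41.0, 56.0], [-63.0, 160.0]]
```

View pics/side8.png

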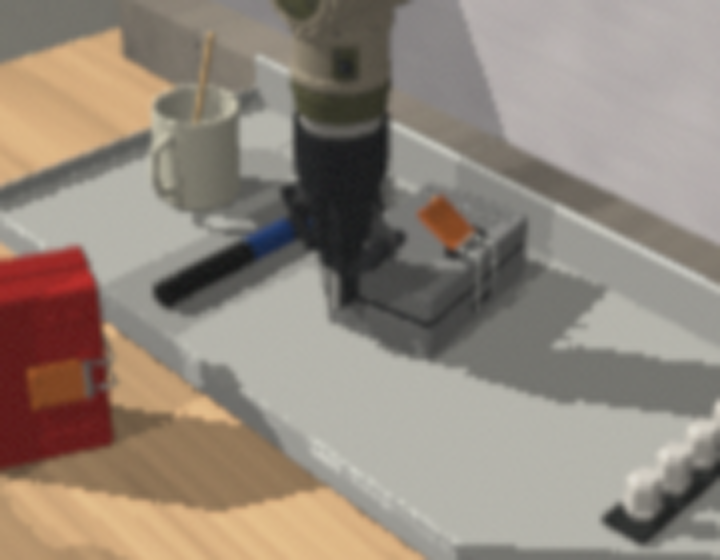

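Yaw fell only from 14.3° to about 12.6°, because the push line is too close to the centre of mass at y≈93. I'll shift the fingers 10 mm further left and continue.

```bash
python3 -m creep '{"hand":[0,0,0,0,0],"delta_pos":[[0.01,0,0],[0.002,0.013,0],[0,0,0],[-0.006,0,0],[-0.006,0,0]],"turn":[0,0,0,0,0]}'; python3 -m creep '{"hand":[0,0,0,0,0],"delta_pos":[[-0.005,0,0],[-0.005,0,0],[-0.005,0,0],[-0.005,0,0],[-0.005,0,0]],"turn":[0,0,0,0,0]}';  python3 -m creep '{"hand":[0,0,0,0,0],"delta_pos":[[-0.003,0,0],[-0.003,0,0],[-0.003,0,0],[-0.003,0,0],[-0.003,0,0]],"turn":[0,0,0,0,0]}'; python3 - <<'E'
from h import *
st(); print(sh(env.get_state()["tcp_pos"]))
for n in ("scene","side"):
    c=cam(n); lying(c)
save(c,"side9",(140,280,230,410),4)
E
```

```text
clock: 12.62
tcp_pos: [0.5265, 0.0993, 0.0724]
orientation: [0.0, -0.027, 1.0, 0.0]
wrist_force: [-1.6, -1.4, -0.0]
finger_gap: -0.0003
clock: 13.03
tcp_pos: [0.5465, 0.0999, 0.072]
orientation: [-0.0, -0.026, 1.0, 0.0]
wrist_force: [-2.8, 0.2, 1.1]
finger_gap: 0.0002
clock: 13.45
tcp_pos: [0.5584, 0.1005, 0.072]
orientation: [-0.0, -0.026, 1.0, 0.0]
wrist_force: [-2.6, 1.1, 0.2]
finger_gap: -0.0001
t 13.45 tcp [0.5584 0.1005 0.072 ] F [-2.6  1.1  0.2] T [0.13 0.45 0.02] gap -0.0001
[[-0.999, -0.052, -0.0], [-0.052, 0.999, 0.0], [0.0, 0.0, -1.0]] [ 0.037  0.376 -0.213  0.983  0.    -0.016]
[-0.1918913   0.11050526]
lid: z 0.1249 shelf ctr [-95.6  85. ] size [162.2 106.7] ang 7.0 [[-183.0, 128.0], [-170.0, 22.0], [-9.0, 42.0], [-22.0, 148.0]]
lid: z 0.1248 shelf ctr [-100.    84.2] size [159.4 105.9] ang 7.7 [[-186.0, 126.0], [-172.0, 21.0], [-14.0, 42.0], [-28.0, 147.0]]
```

View pics/side9.png

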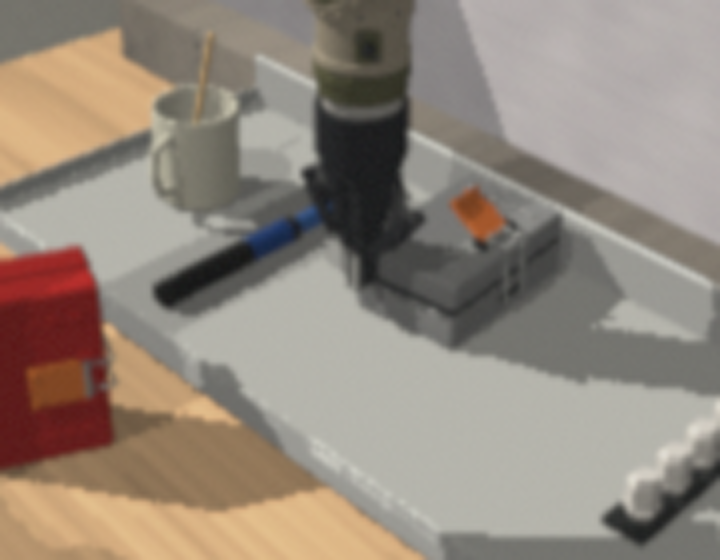

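Yaw is now about 7.3° with the corner about 12 mm from the upstand, and the push is 3 N. Continuing at 2 mm per row.

```bash
python3 -m creep '{"hand":[0,0,0,0,0],"delta_pos":[[-0.0025,0,0],[-0.0025,0,0],[-0.0025,0,0],[-0.0025,0,0],[-0.0025,0,0]],"turn":[0,0,0,0,0]}'; python3 -m creep '{"hand":[0,0,0,0,0],"delta_pos":[[-0.0015,0,0],[-0.0015,0,0],[-0.0015,0,0],[-0.001,0,0],[-0.001,0,0]],"turn":[0,0,0,0,0]}'; python3 - <<'E'
from h import *
st(); print(sh(env.get_state()["tcp_pos"]))
for n in ("scene","side"):
    c=cam(n); lying(c)
E
```

```text
clock: 13.97
tcp_pos: [0.5684, 0.1011, 0.0721]
orientation: [-0.0, -0.026, 1.0, 0.0]
wrist_force: [-2.1, 1.1, 0.5]
finger_gap: -0.0001
clock: 14.38
tcp_pos: [0.5735, 0.1013, 0.0721]
orientation: [-0.0, -0.026, 1.0, 0.0]
wrist_force: [-2.2, -0.5, 0.3]
finger_gap: 0.0002
t 14.38 tcp [0.5735 0.1013 0.0721] F [-2.2 -0.5  0.3] T [0.1  0.45 0.01] gap 0.0002
[[-0.999, -0.052, -0.0], [-0.052, 0.999, 0.0], [0.0, 0.0, -1.0]] [ 0.037  0.402 -0.172  0.997  0.    -0.015]
[-0.1767556  0.1105496]
lid: z 0.125 shelf ctr [-82.8  82. ] size [162.9 106.3] ang 4.6 [[-168.0, 128.0], [-160.0, 22.0], [3.0, 36.0], [-6.0, 141.0]]
lid: z 0.1249 shelf ctr [-87.3  79.7] size [161.2 105.4] ang 5.9 [[-173.0, 124.0], [-162.0, 19.0], [-2.0, 36.0], [-13.0, 140.0]]
```

```bash
python3 -m creep '{"hand":[0,0,0,0,0],"delta_pos":[[-0.0015,0,0],[-0.001,0,0],[-0.001,0,0],[-0.001,0,0],[-0.001,0,0]],"turn":[0,0,0,0,0]}'; python3 - <<'E'
from h import *
st(); print(sh(env.get_state()["tcp_pos"]))
for n in ("scene","side"):
    c=cam(n); lying(c)
E
```

```text
clock: 14.9
tcp_pos: [0.5747, 0.1021, 0.0721]
orientation: [-0.003, -0.027, 1.0, 0.001]
wrist_force: [-11.7, 1.8, 8.2]
finger_gap: 0.0003
t 14.9 tcp [0.5747 0.1021 0.0721] F [-11.7   1.8   8.2] T [0.42 2.22 0.08] gap 0.0003
[[-0.999, -0.053, -0.005], [-0.053, 0.999, 0.001], [0.005, 0.001, -1.0]] [ 3.800e-02  4.090e-01 -1.620e-01  1.005e+00  1.000e-03 -1.500e-02]
[-0.1755299   0.11122678]
lid: z 0.1249 shelf ctr [-82.7  80.9] size [163.  106.1] ang 3.4 [[-167.0, 129.0], [-161.0, 23.0], [2.0, 33.0], [-4.0, 139.0]]
lid: z 0.1247 shelf ctr [-84.4  80.6] size [161.7 111.8] ang 1.8 [[-167.0, 134.0], [-163.0, 22.0], [-2.0, 27.0], [-5.0, 139.0]]
```

```bash
python3 -m creep '{"hand":[0,0,0,0,0],"delta_pos":[[0,0,-0.001],[0,0,-0.001],[0,0,-0.001],[0,0,0],[0,0,0]],"turn":[0,0,0,0,0]}'; python3 - <<'E'
from h import *
st(); print(sh(env.get_state()["tcp_pos"]))
for n in ("scene","wrist"):
    c=cam(n); lying(c)
    save(c,n+"10",None if n=="wrist" else (160,300,240,400),1 if n=="wrist" else 4)
E
```

```text
clock: 15.42
tcp_pos: [0.5749, 0.1023, 0.0732]
orientation: [-0.003, -0.027, 1.0, 0.001]
wrist_force: [-6.9, 2.7, -2.4]
finger_gap: -0.0
t 15.42 tcp [0.5749 0.1023 0.0732] F [-6.9  2.7 -2.4] T [ 0.53  1.32 -0.01] gap -0.0
[[-0.999, -0.053, -0.006], [-0.053, 0.999, 0.001], [0.005, 0.002, -1.0]] [ 3.800e-02  4.080e-01 -1.600e-01  1.008e+00  1.000e-03 -1.500e-02]
[-0.17525607  0.11146072]
lid: z 0.1254 shelf ctr [-81.7  81.2] size [162.9 106. ] ang 3.7 [[-166.0, 129.0], [-160.0, 23.0], [3.0, 34.0], [-4.0, 139.0]]
lid: z 0.1233 shelf ctr [-184.7  112.2] size [ 5.4 27.2] ang 0.4 [[-187.0, 126.0], [-187.0, 99.0], [-182.0, 99.0], [-182.0, 126.0]]
```

View pics/wrist10.png

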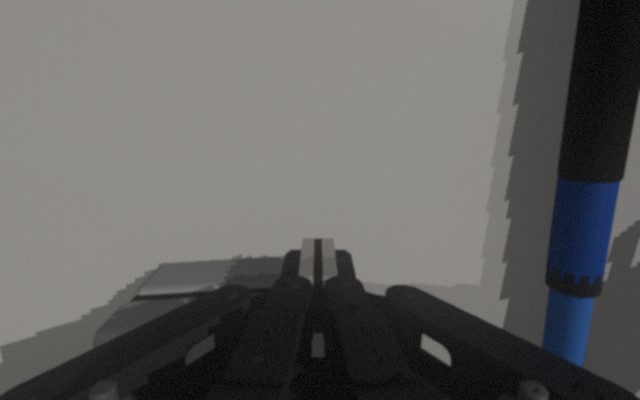

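View pics/scene10.png

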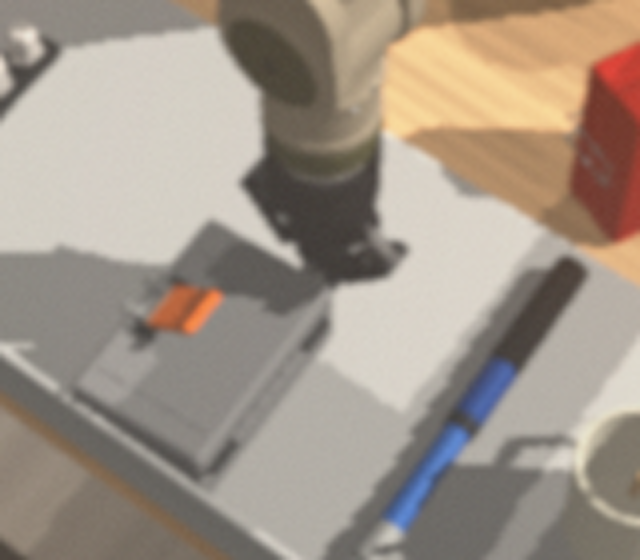

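```bash
python3 -m creep '{"hand":[0,0,0,0,0],"delta_pos":[[-0.001,0,0],[-0.001,0,0],[0,0,0],[0,0,0],[0,0,0]],"turn":[0,0,0,0,0]}'; cat >> h.py <<'E'
def rim(c):
    P=cloud(c); S=sh(P)
    m=(P[...,2]>.104)&(P[...,2]<.116)&(abs(S[...,0])<.02)&(abs(S[...,1]-.08)<.3); q=S[m]
    rng=np.random.default_rng(0); b=None
    for i in range(400):
        a,d=q[rng.choice(len(q),2)]
        if abs(a[1]-d[1])<.15: continue
        k=(d[0]-a[0])/(d[1]-a[1]); inl=abs(q[:,0]-a[0]-k*(q[:,1]-a[1]))<.002
        if b is None or inl.sum()>b.sum(): b=inl
    f=np.polyfit(q[b,1],q[b,0],1); print("rim rel deg",np.degrees(np.arctan(f[0])).round(2),"x at y=.08",np.polyval(f,.08).round(4),b.sum(),len(q)); return f
def lidedge(c):
    q=lying(c); s=sh(q)
    # long edges: robust extreme per-bin along x
    out=[]
    for sgn in (1,-1):
        xs=np.arange(-.135,-.02,.008); ys=[]
        for x in xs:
            k=abs(s[:,0]-x)<.004
            ys.append(np.nan if k.sum()<5 else (np.percentile(s[k,1],98) if sgn>0 else np.percentile(s[k,1],2)))
        ys=np.array(ys); g=~np.isnan(ys); f=np.polyfit(xs[g],ys[g],1); r=ys-np.polyval(f,xs); g&=abs(r)<.003; f=np.polyfit(xs[g],ys[g],1); out.append(np.degrees(np.arctan(f[0])).round(2))
    ysb=np.arange(.035,.13,.008); xs=[np.percentile(s[abs(s[:,1]-y)<.004,0],98) for y in ysb]
    f=np.polyfit(ysb,xs,1); print("long edges L,R deg",out,"head edge deg",np.degrees(np.arctan(-f[0])).round(2),"head x mean",np.mean(xs).round(4))
E
python3 - <<'E'
from h import *
st(); print(sh(env.get_state()["tcp_pos"]))
for n in ("scene","side"):
    c=cam(n); rim(c); lidedge(c)
E
```

```text
clock: 15.93
tcp_pos: [0.5752, 0.1028, 0.0728]
orientation: [-0.004, -0.027, 1.0, 0.001]
wrist_force: [-9.4, 3.8, -1.3]
finger_gap: 0.0001
t 15.93 tcp [0.5752 0.1028 0.0728] F [-9.4  3.8 -1.3] T [0.75 1.73 0.13] gap 0.0001
[[-0.999, -0.054, -0.008], [-0.054, 0.999, 0.002], [0.008, 0.002, -1.0]] [ 0.038  0.411 -0.156  1.011  0.002 -0.015]
[-0.17498835  0.11195706]
rim rel deg 0.18 x at y=.08 0.0078 331 669
lid: z 0.1252 shelf ctr [-82.2  81.6] size [163.3 106.4] ang 3.9 [[-167.0, 129.0], [-160.0, 23.0], [3.0, 34.0], [-4.0, 140.0]]Traceback (most recent call last):
  File "<stdin>", line 4, in <module>
  File "h.py", line 65, in lidedge
    ys=np.array(ys); g=~np.isnan(ys); f=np.polyfit(xs[g],ys[g],1); r=ys-np.polyval(f,xs); g&=abs(r)<.003; f=np.polyfit(xs[g],ys[g],1); out.append(np.degrees(np.arctan(f[0])).round(2))
                                                                                                            ~~~~~~~~~~^^^^^^^^^^^^^^^
    raise TypeError("expected non-empty vector for x")
TypeError: expected non-empty vector for x
```

The right head corner has jammed on the upstand: as the case turns about that corner the foot must move left as well, and finger friction is holding it (+3.8 N sideways). I'll let the hand move left while keeping the push.

```bash
python3 -m creep '{"hand":[0,0,0,0,0],"delta_pos":[[-0.0005,0.003,0],[-0.0005,0.003,0],[-0.0005,0.003,0],[-0.0005,0.002,0],[0,0,0]],"turn":[0,0,0,0,0]}'; python3 - <<'E'
from h import *
st(); print(sh(env.get_state()["tcp_pos"]))
for n in ("scene",):
    c=cam(n); lying(c)
    save(c,"scene11",(160,300,240,400),4)
E
```

```text
clock: 16.4
tcp_pos: [0.58, 0.1105, 0.0743]
orientation: [-0.001, -0.026, 1.0, -0.0]
wrist_force: [-3.9, -0.8, -1.2]
finger_gap: -0.0
t 16.4 tcp [0.58   0.1105 0.0743] F [-3.9 -0.8 -1.2] T [-0.01  0.85 -0.  ] gap -0.0
[[-0.999, -0.052, -0.001], [-0.052, 0.999, -0.0], [0.001, -0.0, -1.0]] [ 0.053  0.415 -0.146  1.011 -0.     0.   ]
[-0.16976741  0.11933363]
lid: z 0.1249 shelf ctr [-82.7  84.9] size [105.4 159.1] ang 89.8 [[-162.0, 33.0], [-3.0, 32.0], [-3.0, 137.0], [-162.0, 138.0]]
```

View pics/scene11.png

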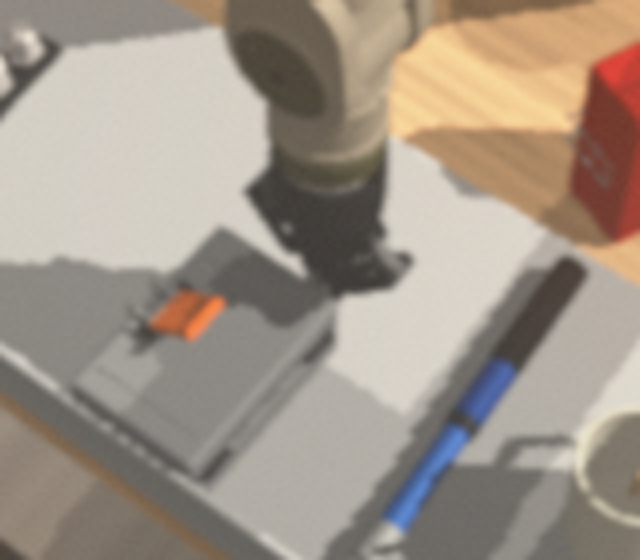

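That squared it: the angle is now about -0.2° and the case centre is at shelf y = 85. I'll move the fingers to the middle of the foot and press to seat it.

```bash
python3 -m creep '{"hand":[0,0,0,0,0],"delta_pos":[[0.018,0,0],[0,-0.02,0],[0,-0.0225,0.007],[0,0,0],[-0.006,0,0]],"turn":[0,0,0,0,0]}';  python3 -m creep '{"hand":[0,0,0,0,0],"delta_pos":[[-0.005,0,0],[-0.003,0,0],[-0.002,0,0],[-0.0015,0,0],[0,0,0]],"turn":[0,0,0,0,0]}'; python3 - <<'E'
from h import *
st(); print(sh(env.get_state()["tcp_pos"]))
E
```

```text
clock: 16.87
tcp_pos: [0.5736, 0.0754, 0.0696]
orientation: [0.001, -0.025, 1.0, 0.0]
wrist_force: [0.0, -0.5, -0.3]
finger_gap: -0.0
clock: 17.28
tcp_pos: [0.5815, 0.077, 0.0688]
orientation: [-0.001, -0.027, 1.0, 0.0]
wrist_force: [-2.3, -0.2, 1.1]
finger_gap: 0.0002
t 17.28 tcp [0.5815 0.077  0.0688] F [-2.3 -0.2  1.1] T [ 0.    0.42 -0.01] gap 0.0002
[[-0.999, -0.053, -0.001], [-0.053, 0.999, 0.0], [0.001, 0.0, -1.0]] [-0.005  0.413 -0.164  0.995  0.    -0.058]
[-0.16998064  0.08583175]
```

In contact at 2 N. I'll raise the push in steps of about 1 mm.

```bash
python3 -m creep '{"hand":[0,0,0,0,0],"delta_pos":[[-0.001,0,0],[-0.001,0,0],[-0.001,0,0],[-0.001,0,0],[0,0,0]],"turn":[0,0,0,0,0]}'; python3 - <<'E'
from h import *
st(); print(sh(env.get_state()["tcp_pos"]))
E
```

```text
clock: 17.7
tcp_pos: [0.5814, 0.0769, 0.0685]
orientation: [-0.003, -0.026, 1.0, 0.0]
wrist_force: [-10.1, -0.3, 6.6]
finger_gap: 0.0
t 17.7 tcp [0.5814 0.0769 0.0685] F [-10.1  -0.3   6.6] T [-0.14  1.89 -0.01] gap 0.0
[[-0.999, -0.053, -0.007], [-0.053, 0.999, -0.0], [0.007, 0.0, -1.0]] [-0.005  0.417 -0.158  1.002 -0.    -0.058]
[-0.17015382  0.08575517]
```

```bash
python3 -m creep '{"hand":[0,0,0,0,0],"delta_pos":[[0,0,-0.001],[-0.001,0,-0.001],[-0.001,0,0],[-0.001,0,0],[0,0,0]],"turn":[0,0,0,0,0]}'; python3 - <<'E'
from h import *
st(); print(sh(env.get_state()["tcp_pos"]))
E
```

```text
clock: 18.12
tcp_pos: [0.5814, 0.0761, 0.0686]
orientation: [-0.006, -0.026, 1.0, -0.001]
wrist_force: [-13.8, -3.7, 3.3]
finger_gap: 0.0001
t 18.12 tcp [0.5814 0.0761 0.0686] F [-13.8  -3.7   3.3] T [-0.66  2.43 -0.05] gap 0.0001
[[-0.999, -0.052, -0.011], [-0.052, 0.999, -0.002], [0.012, -0.001, -1.0]] [-0.006  0.421 -0.152  1.009 -0.002 -0.058]
[-0.17014905  0.08496634]
```

```bash
python3 -m creep '{"hand":[0,0,0,0,0],"delta_pos":[[-0.001,0,-0.0005],[-0.0005,0,-0.0005],[0,0,0],[0,0,0],[0,0,0]],"turn":[0,0,0,0,0]}'; python3 - <<'E'
from h import *
st(); print(sh(env.get_state()["tcp_pos"]))
E
```

```text
clock: 18.53
tcp_pos: [0.5813, 0.076, 0.0687]
orientation: [-0.007, -0.026, 1.0, -0.001]
wrist_force: [-15.6, -3.5, 1.3]
finger_gap: -0.0001
t 18.53 tcp [0.5813 0.076  0.0687] F [-15.6  -3.5   1.3] T [-0.73  2.71 -0.01] gap -0.0001
[[-0.999, -0.052, -0.014], [-0.052, 0.999, -0.002], [0.014, -0.001, -1.0]] [-0.006  0.423 -0.149  1.013 -0.002 -0.058]
[-0.17024515  0.08489149]
```

```bash
python3 -m creep '{"hand":[0,0,0,0,0],"delta_pos":[[-0.0008,0,0],[0,0,0],[0,0,0],[0,0,0],[0,0,0]],"turn":[0,0,0,0,0]}';python3 -m creep '{"hand":[0,0,0,0,0],"delta_pos":[[0,0,0],[0,0,0],[0,0,0],[0,0,0],[0,0,0]],"turn":[0,0,0,0,0]}'; python3 - <<'E'
from h import *
st()
for n in ("scene","side"):
    c=cam(n); lying(c); rim(c)
E
```

```text
clock: 18.95
tcp_pos: [0.5813, 0.076, 0.0687]
orientation: [-0.008, -0.026, 1.0, -0.001]
wrist_force: [-17.8, -3.5, 3.1]
finger_gap: -0.0
clock: 19.37
tcp_pos: [0.5813, 0.0761, 0.0687]
orientation: [-0.008, -0.026, 1.0, -0.001]
wrist_force: [-17.2, -4.8, 1.9]
finger_gap: -0.0004
t 19.37 tcp [0.5813 0.0761 0.0687] F [-17.2  -4.8   1.9] T [-0.87  2.99 -0.01] gap -0.0004
[[-0.999, -0.052, -0.015], [-0.052, 0.999, -0.002], [0.015, -0.001, -1.0]] [-0.006  0.424 -0.147  1.015 -0.002 -0.058]
lid: z 0.125 shelf ctr [-81.5  85. ] size [157.1 107.5] ang 0.6 [[-161.0, 138.0], [-160.0, 30.0], [-2.0, 32.0], [-3.0, 139.0]]
rim rel deg 0.03 x at y=.08 0.0081 329 638
lid: z 0.125 shelf ctr [-26.6  63.6] size [126.2  61.2] ang 50.7 [[-90.0, 34.0], [-43.0, -5.0], [37.0, 93.0], [-10.0, 132.0]]
rim rel deg 0.25 x at y=.08 0.001 180 304
```

Held at about 17 N for more than 0.8 s with the case square. Backing off, rising, and measuring the case and latch.

```bash
python3 -m creep '{"hand":[0,0,0,0,0],"delta_pos":[[0.01,0,0],[0.02,0,0],[0.03,0,0],[0.03,0,-0.03],[0.03,0,-0.04]],"turn":[0,0,0,0,0]}';python3 -m creep '{"hand":[0,0,0,0,0],"delta_pos":[[0,0,-0.04],[0,0,-0.04],[0,0,0],[0,0,0],[0,0,0]],"turn":[0,0,0,0,0]}'; python3 - <<'E'
from h import *
st()
for n in ("scene","side"):
    c=cam(n); lying(c); rim(c)
    P=cloud(c); S=sh(P); hsv=cv2.cvtColor(c["pixels"],cv2.COLOR_RGB2HSV)
    m=(hsv[...,0]<20)&(hsv[...,1]>140)&(hsv[...,2]>90)&(P[...,2]>.12)&(S[...,0]>-.13)&(S[...,0]<-.03)&(abs(S[...,1]-.085)<.06)
    q=np.c_[S[m],P[m][:,2]]*1000; print(n,"orange",len(q))
    for i in range(3): print(np.percentile(q[:,i],[2,20,50,80,98]).round(0))
    # y-z slope
    f=np.polyfit(q[:,1],q[:,2],1); print("slope",f[0],np.arctan(f[0]))
    save(c,n+"12",(150,280,230,390) if n=="side" else (170,290,240,380),5)
E
```

```text
clock: 19.88
tcp_pos: [0.4908, 0.072, 0.1252]
orientation: [-0.002, -0.026, 1.0, 0.0]
wrist_force: [0.2, -1.0, 0.0]
finger_gap: 0.0004
clock: 20.3
tcp_pos: [0.494, 0.072, 0.1914]
orientation: [0.001, -0.026, 1.0, 0.0]
wrist_force: [-0.3, 0.0, -1.3]
finger_gap: 0.0001
t 20.3 tcp [0.494  0.072  0.1914] F [-0.3  0.  -1.3] T [ 0.02  0.01 -0.06] gap 0.0001
[[-0.999, -0.053, 0.002], [-0.053, 0.999, 0.0], [-0.002, 0.0, -1.0]] [-0.016  0.172 -0.183  1.214  0.    -0.069]
lid: z 0.125 shelf ctr [-80.1  84.6] size [154.3 106. ] ang 0.3 [[-158.0, 137.0], [-157.0, 31.0], [-3.0, 32.0], [-3.0, 138.0]]
rim rel deg 0.09 x at y=.08 0.0083 345 652
scene orange 101
[-91. -85. -77. -67. -62.]
[55. 63. 74. 85. 87.]
[135. 143. 150. 156. 161.]
slope 0.6389648355876766 0.5685784784324989
lid: z 0.1247 shelf ctr [-110.6   83.5] size [109.8 106. ] ang 89.6 [[-164.0, 29.0], [-58.0, 28.0], [-57.0, 138.0], [-163.0, 139.0]]
rim rel deg 0.14 x at y=.08 0.0012 193 328
side orange 88
[-100.  -93.  -84.  -73.  -66.]
[52. 59. 70. 78. 84.]
[135. 139. 144. 151. 158.]
slope 0.6301269563185311 0.5622776230248367
```

View pics/side12.png

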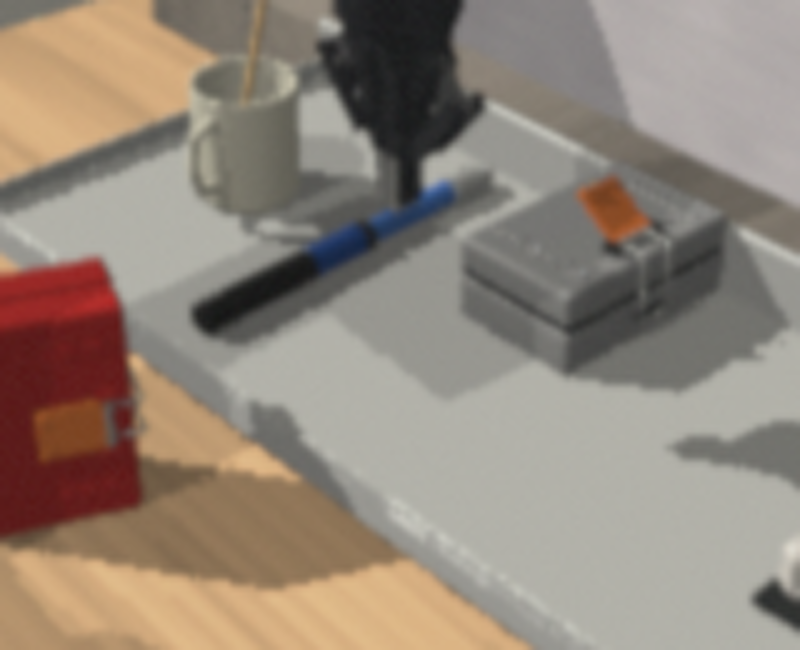

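View pics/scene12.png

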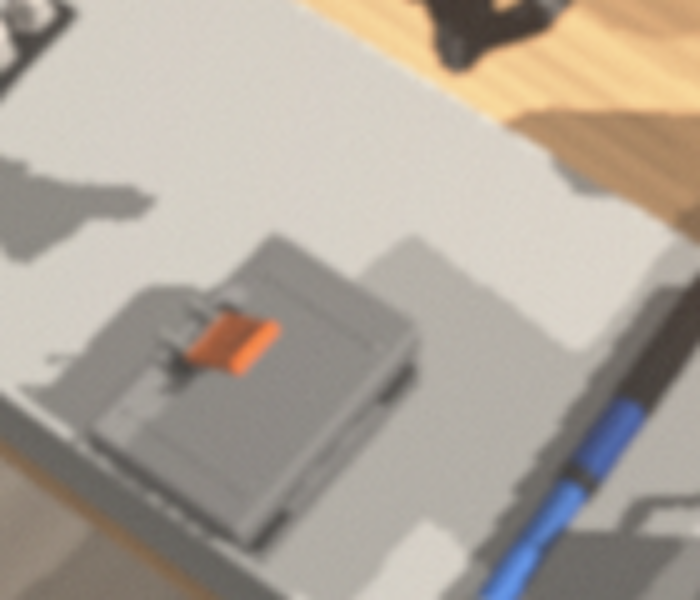

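The case is square and seated. Latch pivot is at shelf (-80, 50.5), z 130; the lever is at about 0.6 rad with its tip at y≈85, z≈158. Moving above the lever tip.

```bash
python3 -m creep '{"hand":[0,0,0,0,0],"delta_pos":[[-0.044,-0.0015,0],[-0.044,-0.0015,0],[-0.044,-0.0015,0],[-0.044,-0.0015,0],[-0.044,0,0]],"turn":[0,0,0,0,0]}';python3 -m creep '{"hand":[0,0,0,0,0],"delta_pos":[[0,0,0.015],[0,0,0.015],[0,0,0.01],[0,0,0],[0,0,0]],"turn":[0,0,0,0,0]}'; python3 - <<'E'
from h import *
st(); print(sh(env.get_state()["tcp_pos"]))
for n in ("scene","side"):
    c=cam(n); s=np.array(env.get_state()["tcp_pos"]); P=cloud(c)
    d=np.hypot(P[...,0]-s[0],P[...,1]-s[1])<.03
    hsv=cv2.cvtColor(c["pixels"],cv2.COLOR_RGB2HSV); d&=(hsv[...,2]<110)&(P[...,2]>.14)
    print(n,np.sort(P[d][:,2])[:10].round(3))
    save(c,n+"13",(130,260,260,420) if n=="side" else (150,270,240,380),5)
E
```

```text
clock: 20.82
tcp_pos: [0.6705, 0.0762, 0.1893]
orientation: [-0.001, -0.026, 1.0, 0.0]
wrist_force: [0.3, -1.0, 0.2]
finger_gap: -0.0001
clock: 21.23
tcp_pos: [0.6684, 0.0764, 0.158]
orientation: [-0.001, -0.026, 1.0, 0.0]
wrist_force: [-0.4, 0.1, 0.5]
finger_gap: -0.0001
t 21.23 tcp [0.6684 0.0764 0.158 ] F [-0.4  0.1  0.5] T [ 0.01 -0.01 -0.01] gap -0.0001
[[-0.999, -0.052, -0.003], [-0.052, 0.999, 0.0], [0.003, 0.0, -1.0]] [-0.006  0.527  0.243  1.291  0.    -0.058]
[-0.08328821  0.08073802]
scene [0.186 0.189 0.189 0.189 0.191 0.191 0.193 0.193 0.193 0.193]
side [0.181 0.183 0.183 0.184 0.185 0.189 0.19  0.19  0.191 0.192]
```

View pics/side13.png

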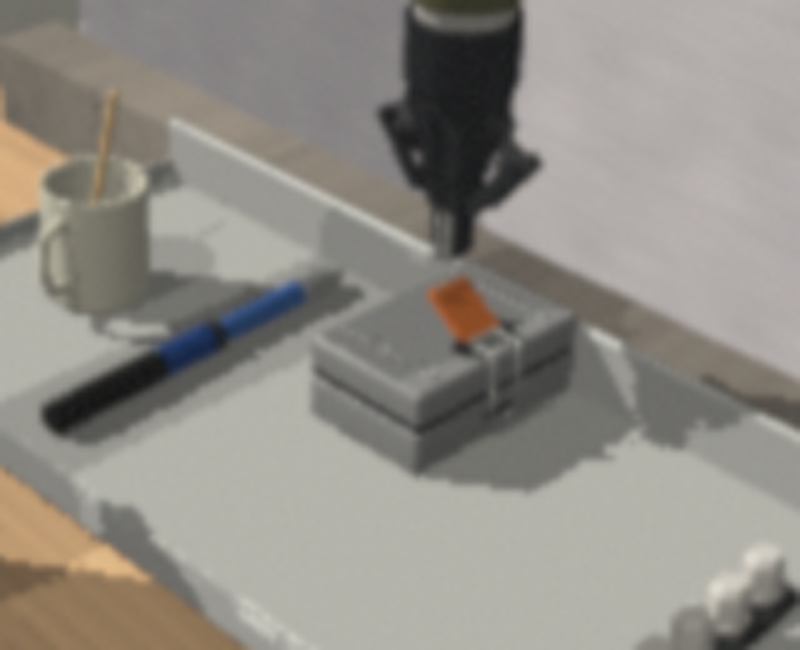

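View pics/scene13.png

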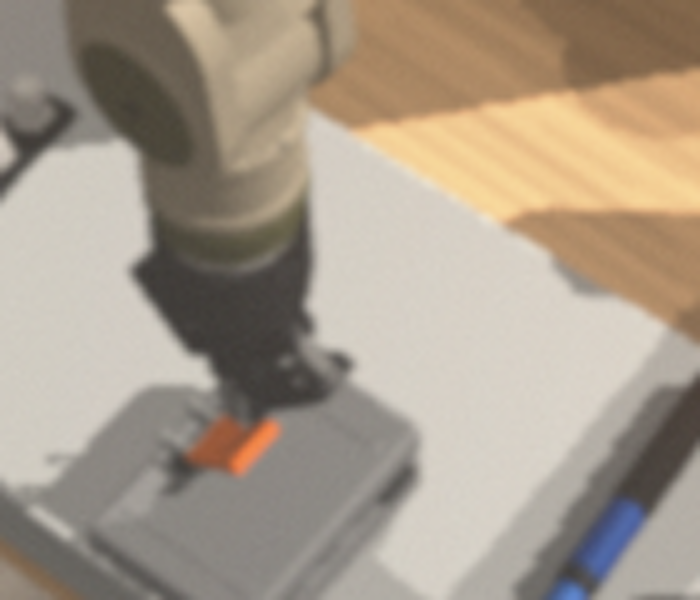

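The tip is right above the lever end, about 20 mm up. Descending slowly and watching the force.

```bash
python3 -m creep '{"hand":[0,0,0,0,0],"delta_pos":[[-0.004,0,0.005],[0,0,0.005],[0,0,0.005],[0,0,0.003],[0,0,0]],"turn":[0,0,0,0,0]}'; python3 -m creep '{"hand":[0,0,0,0,0],"delta_pos":[[0,0,0.003],[0,0,0.003],[0,0,0.002],[0,0,0.002],[0,0,0]],"turn":[0,0,0,0,0]}'; python3 -c "
from h import *
st(); print(sh(env.get_state()['tcp_pos']))"
```

```text
clock: 21.75
tcp_pos: [0.6722, 0.0765, 0.1441]
orientation: [-0.001, -0.026, 1.0, 0.0]
wrist_force: [0.2, 0.5, 0.1]
finger_gap: -0.0003
clock: 22.17
tcp_pos: [0.6725, 0.0765, 0.1365]
orientation: [-0.0, -0.026, 1.0, 0.0]
wrist_force: [-0.2, 0.1, 0.0]
finger_gap: -0.0004
t 22.17 tcp [0.6725 0.0765 0.1365] F [-0.2  0.1  0. ] T [-0.02  0.03 -0.01] gap -0.0004
[[-0.999, -0.052, -0.001], [-0.052, 0.999, 0.0], [0.001, 0.0, -1.0]] [-0.005  0.54   0.213  1.244  0.    -0.058]
[-0.07916496  0.08067669]
```

```bash
python3 -m creep '{"hand":[0,0,0,0,0],"delta_pos":[[0,0,0.0015],[0,0,0.0015],[0,0,0.0015],[0,0,0.0015],[0,0,0]],"turn":[0,0,0,0,0]}'; python3 -m creep '{"hand":[0,0,0,0,0],"delta_pos":[[0,0.0005,0.0015],[0,0.0005,0.0015],[0,0.0005,0.0015],[0,0.0005,0.0015],[0,0,0]],"turn":[0,0,0,0,0]}'; python3 -c "
from h import *
st(); print(sh(env.get_state()['tcp_pos']))"
```

```text
clock: 22.58
tcp_pos: [0.6729, 0.0777, 0.1333]
orientation: [0.001, -0.027, 1.0, 0.001]
wrist_force: [-0.4, 2.9, 5.1]
finger_gap: -0.0002
clock: 23.0
tcp_pos: [0.673, 0.0801, 0.1287]
orientation: [0.001, -0.027, 1.0, 0.002]
wrist_force: [-0.5, 3.8, 4.7]
finger_gap: 0.0002
t 23.0 tcp [0.673  0.0801 0.1287] F [-0.5  3.8  4.7] T [ 0.68  0.18 -0.01] gap 0.0002
[[-0.999, -0.054, 0.002], [-0.054, 0.999, 0.003], [-0.002, 0.003, -1.0]] [-1.000e-03  5.430e-01  1.980e-01  1.224e+00  3.000e-03 -5.500e-02]
[-0.07850113  0.08419651]
```

The lever is yielding at 5 N, with 3.8 N sideways drag. I'll follow the arc further left.

```bash
python3 -m creep '{"hand":[0,0,0,0,0],"delta_pos":[[0,0.002,0.001],[0,0.0015,0.0015],[0,0.001,0.0015],[0,0.001,0.0015],[0,0,0]],"turn":[0,0,0,0,0]}'; python3 -m creep '{"hand":[0,0,0,0,0],"delta_pos":[[0,0.0005,0.0015],[0,0.0005,0.0015],[0,0.0005,0.0015],[0,0.0005,0.0015],[0,0,0]],"turn":[0,0,0,0,0]}'; python3 - <<'E'
from h import *
st(); print(sh(env.get_state()['tcp_pos']))
c=cam("scene"); lying(c); save(c,"scene14",(150,270,240,380),5)
E
```

```text
clock: 23.42
tcp_pos: [0.6727, 0.0827, 0.1229]
orientation: [0.0, -0.026, 1.0, 0.0]
wrist_force: [0.7, 1.3, 4.5]
finger_gap: 0.0002
clock: 23.83
tcp_pos: [0.6725, 0.0841, 0.1178]
orientation: [0.0, -0.026, 1.0, 0.0]
wrist_force: [1.0, 2.1, 2.9]
finger_gap: 0.0001
t 23.83 tcp [0.6725 0.0841 0.1178] F [1.  2.1 2.9] T [ 0.28 -0.28  0.01] gap 0.0001
[[-0.999, -0.052, 0.0], [-0.052, 0.999, 0.0], [-0.0, 0.0, -1.0]] [ 0.006  0.549  0.182  1.203  0.    -0.046]
[-0.07875182  0.08825547]
lid: z 0.1249 shelf ctr [-80.6  85.3] size [105. 154.] ang 88.9 [[-159.0, 34.0], [-5.0, 31.0], [-3.0, 136.0], [-157.0, 139.0]]
```

View pics/scene14.png

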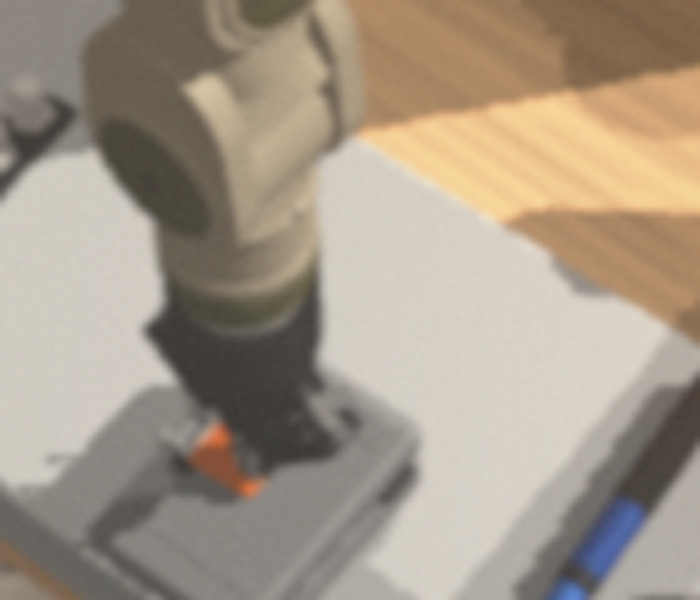

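Nearly there. Smaller steps from here.

```bash
python3 -m creep '{"hand":[0,0,0,0,0],"delta_pos":[[0,0.0003,0.0008],[0,0.0003,0.0008],[0,0.0003,0.0008],[0,0,0.0008],[0,0,0]],"turn":[0,0,0,0,0]}';  python3 -c "
from h import *
st(); print(sh(env.get_state()['tcp_pos']))"
```

```text
clock: 24.3
tcp_pos: [0.6724, 0.0846, 0.1155]
orientation: [0.0, -0.026, 1.0, -0.0]
wrist_force: [1.9, 0.3, 2.9]
finger_gap: 0.0001
t 24.3 tcp [0.6724 0.0846 0.1155] F [1.9 0.3 2.9] T [ 0.07 -0.33 -0.02] gap 0.0001
[[-0.999, -0.052, 0.0], [-0.052, 0.999, -0.0], [-0.0, -0.0, -1.0]] [ 0.007  0.55   0.178  1.198 -0.    -0.045]
[-0.07881722  0.08878035]
```

```bash
python3 -m creep '{"hand":[0,0,0,0,0],"delta_pos":[[-0.001,0,0.0006],[-0.0005,0,0.0006],[0,0,0.0006],[0,0,0.0006],[0,0,0]],"turn":[0,0,0,0,0]}';  python3 -c "
from h import *
st(); print(sh(env.get_state()['tcp_pos']))"
```

```text
clock: 24.72
tcp_pos: [0.6727, 0.085, 0.1132]
orientation: [-0.001, -0.026, 1.0, 0.0]
wrist_force: [-2.6, 1.2, 3.2]
finger_gap: -0.0
t 24.72 tcp [0.6727 0.085  0.1132] F [-2.6  1.2  3.2] T [0.04 0.47 0.02] gap -0.0
[[-0.999, -0.053, -0.002], [-0.053, 0.999, 0.0], [0.002, 0.0, -1.0]] [ 0.007  0.554  0.178  1.197  0.    -0.045]
[-0.07854623  0.08910268]
```

```bash
python3 -m creep '{"hand":[0,0,0,0,0],"delta_pos":[[0,0,0.0006],[0,0,0.0006],[0,0,0.0005],[0,0,0.0005],[0,0,0]],"turn":[0,0,0,0,0]}';  python3 -c "
from h import *
st(); print(sh(env.get_state()['tcp_pos']))"
```

```text
clock: 25.13
tcp_pos: [0.6733, 0.0849, 0.1118]
orientation: [-0.0, -0.026, 1.0, 0.0]
wrist_force: [-2.5, 0.4, 2.2]
finger_gap: 0.0002
t 25.13 tcp [0.6733 0.0849 0.1118] F [-2.5  0.4  2.2] T [ 0.11  0.35 -0.03] gap 0.0002
[[-0.999, -0.052, -0.0], [-0.052, 0.999, 0.0], [0.0, 0.0, -1.0]] [ 0.007  0.555  0.176  1.192  0.    -0.045]
[-0.07788773  0.08904842]
```

```bash
python3 -m creep '{"hand":[0,0,0,0,0],"delta_pos":[[0,0,0.0006],[0,0,0.0006],[0,0,0.0005],[0,0,0.0005],[0,0,0]],"turn":[0,0,0,0,0]}';  python3 -c "
from h import *
st(); print(sh(env.get_state()['tcp_pos']))"
```

```text
clock: 25.55
tcp_pos: [0.6736, 0.0849, 0.1111]
orientation: [0.0, -0.026, 1.0, 0.0]
wrist_force: [-3.2, 0.6, 7.5]
finger_gap: 0.0
t 25.55 tcp [0.6736 0.0849 0.1111] F [-3.2  0.6  7.5] T [ 0.13  0.88 -0.03] gap 0.0
[[-0.999, -0.052, 0.001], [-0.052, 0.999, 0.0], [-0.001, 0.0, -1.0]] [ 0.007  0.554  0.174  1.189  0.    -0.045]
[-0.07765224  0.08903222]
```

Force is rising to 7.5 N, so the stop is reached. One small extra press, then a look.

```bash
python3 -m creep '{"hand":[0,0,0,0,0],"delta_pos":[[0,0,0.0005],[0,0,0.0004],[0,0,0],[0,0,0],[0,0,0]],"turn":[0,0,0,0,0]}';  python3 -c "
from h import *
st()"; python3 -m creep '{"hand":[0,0,0,0,0],"delta_pos":[[0,0,-0.002],[0,0,-0.004],[0,0,-0.01],[0,0,-0.03],[0,0,-0.04]],"turn":[0,0,0,0,0]}'; python3 -m creep '{"hand":[0,0,0,0,0],"delta_pos":[[0,0,-0.04],[0.04,0,0],[0.045,0,0],[0.045,0,0],[0.045,0,0]],"turn":[0,0,0,0,0]}'; python3 -m creep '{"hand":[0,0,0,0,0],"delta_pos":[[0.04,0,0],[0.03,0,0],[0.02,0,0],[0,0,0],[0,0,0]],"turn":[0,0,0,0,0]}'; python3 - <<'E'
from h import *
st()
for n in ("scene","side"):
    c=cam(n); lying(c); rim(c)
    P=cloud(c); S=sh(P); hsv=cv2.cvtColor(c["pixels"],cv2.COLOR_RGB2HSV)
    m=(hsv[...,0]<20)&(hsv[...,1]>140)&(hsv[...,2]>90)&(P[...,2]>.12)&(S[...,0]>-.13)&(S[...,0]<-.03)&(abs(S[...,1]-.085)<.06)
    q=np.c_[S[m],P[m][:,2]]*1000; print(n,"orange",len(q))
    for i in range(3): print(np.percentile(q[:,i],[2,20,50,80,98]).round(1))
    f=np.polyfit(q[:,1],q[:,2],1); print("angle",np.arctan(f[0]).round(3))
    save(c,n+"15",(150,280,230,390) if n=="side" else (170,290,240,380),5)
E
```

```text
clock: 25.97
tcp_pos: [0.6736, 0.085, 0.111]
orientation: [0.001, -0.026, 1.0, 0.0]
wrist_force: [-5.0, 0.3, 9.9]
finger_gap: -0.0
t 25.97 tcp [0.6736 0.085  0.111 ] F [-5.   0.3  9.9] T [0.13 1.09 0.01] gap -0.0
[[-0.999, -0.052, 0.001], [-0.052, 0.999, 0.0], [-0.001, 0.0, -1.0]] [ 0.007  0.554  0.173  1.188  0.    -0.045]
clock: 26.38
tcp_pos: [0.6719, 0.0846, 0.1759]
orientation: [-0.003, -0.026, 1.0, -0.0]
wrist_force: [-0.3, 0.4, 0.4]
finger_gap: 0.0
clock: 26.8
tcp_pos: [0.5329, 0.0773, 0.2104]
orientation: [0.001, -0.026, 1.0, -0.0]
wrist_force: [-0.6, -0.0, 0.2]
finger_gap: 0.0002
clock: 27.22
tcp_pos: [0.4622, 0.0737, 0.2111]
orientation: [0.001, -0.026, 1.0, -0.0]
wrist_force: [0.3, -0.2, 0.1]
finger_gap: 0.0001
t 27.22 tcp [0.4622 0.0737 0.2111] F [ 0.3 -0.2  0.1] T [ 0.02 -0.    0.03] gap 0.0001
[[-0.999, -0.052, 0.002], [-0.052, 0.999, -0.0], [-0.002, -0.0, -1.0]] [-0.014  0.104 -0.214  1.25  -0.    -0.066]
lid: z 0.1249 shelf ctr [-80.9  84.8] size [155.1 106.3] ang 0.5 [[-159.0, 137.0], [-158.0, 31.0], [-3.0, 32.0], [-4.0, 139.0]]
rim rel deg 0.02 x at y=.08 0.0081 346 645
scene orange 171
[-93.2 -87.7 -76.8 -67.  -60.9]
[55.3 62.5 74.3 87.1 93.6]
[127.6 131.3 132.8 134.9 137.4]
angle 0.018
lid: z 0.1248 shelf ctr [-83.9  83.8] size [160.4 110.2] ang 1.3 [[-165.0, 137.0], [-163.0, 27.0], [-2.0, 31.0], [-5.0, 141.0]]
rim rel deg -0.05 x at y=.08 0.0005 215 356
side orange 62
[-98.4 -94.  -83.4 -72.6 -66.6]
[57.7 63.6 76.1 86.5 92.3]
[128.1 131.8 133.  134.2 135.5]
angle -0.014
```

View pics/side15.png

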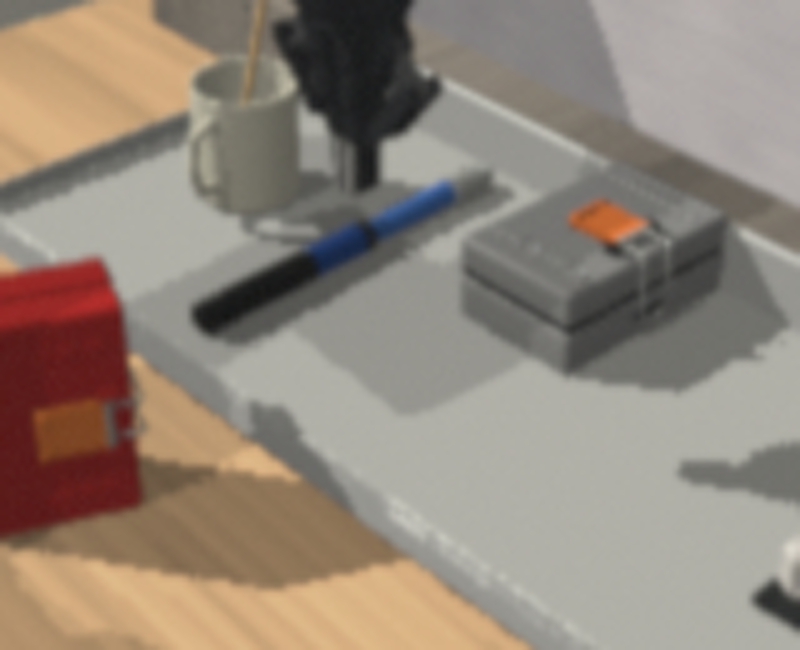

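View pics/scene15.png

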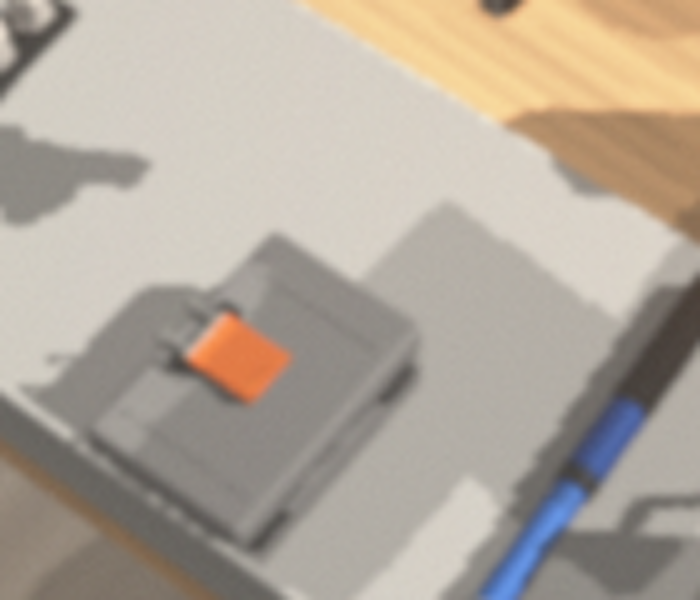

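```bash
python3 - <<'E'
import cv2,numpy as np
a0=cv2.imread("pics/scene10.png",0)
for n,sl in (("scene",(slice(400,560),slice(80,420))),("side",(slice(170,380),slice(455,560)))):
    a=cv2.imread(f"pics/{n}12.png",0).astype(np.float32); b=cv2.imread(f"pics/{n}15.png",0).astype(np.float32)
    p,q=a[sl],b[sl]; sh,r=cv2.phaseCorrelate(p,q,cv2.createHanningWindow(p.shape[::-1],cv2.CV_32F)); print(n,np.array(sh)/5,r)
# pressed (scene raw during press not saved); 11 = squared before seating
a=cv2.resize(cv2.imread("pics/scene11.png"),None,fx=.25,fy=.25,interpolation=3); b=cv2.resize(cv2.imread("pics/scene15.png"),None,fx=.2,fy=.2,interpolation=3)
# scene11 origin (160,240), scene15 origin (170,240)
p=cv2.cvtColor(a[10:130,:140],6)[75:112,15:70].astype(np.float32); q=cv2.cvtColor(b[:120,:140],6)[75:112,15:70].astype(np.float32)
print(cv2.phaseCorrelate(p,q,cv2.createHanningWindow(p.shape[::-1],cv2.CV_32F)))
E
```

```text
scene [ 0.03468799 -0.0188563 ] 0.3850731403960122
side [0.01259582 0.00238836] 0.7319629651855867
((-0.33754041273485313, -0.0964839706757381), 0.9004089321692784)
```

The case did not shift while the latch was pressed (under 0.05 px in both cameras), the latch measures about 0 rad, and the hand is clear. Handing in.

```bash
python3 -c "
from h import *
st(); print(env.hand_in())"
```

```text
t 27.32 tcp [0.4633 0.0736 0.2107] F [0.8 0.3 0.6] T [ 0.03 -0.07 -0.03] gap -0.0
[[-0.999, -0.052, 0.002], [-0.052, 0.999, -0.0], [-0.002, -0.0, -1.0]] [-0.014  0.106 -0.213  1.25   0.    -0.066]
the job is handed in; nothing more can be done
None
```

The job is handed in at 27.3 s. I tipped the grey case onto its back, squared it against the upstand, seated it at about 17 N for over 0.8 s, pressed the latch down to its stop and took the hand away. I got no verdict back, so what follows is from my own checks.

**Last checks**
- **Case:** it lies on its back with the lid at z 0.125 m. The yaw reads 0.5° in the scene camera and 1.3° in the side camera, against a limit of 3.4°. It did not shift while the latch was pressed.
- **Head end:** the depth images put it 2 to 5 mm from the upstand. That is no finer than the camera's own accuracy and does not by itself prove the 4 mm limit. The firm 17 N seating, with no shift in the pictures since I backed off, is the better evidence.
- **Latch:** it measures between -0.01 and +0.02 rad, so it is shut.
- **Forces:** the highest reading I saw on the case was about 18 N. I only read the force at the end of each move, so a brief peak in between would not show.
- **Mug, wheel nuts, wrench handle:** I never touched them. In the pictures the mug and wrench look unmoved; I did not measure them or the nuts at the end.

**What disagreed**
- **Fingertip position:** the tips are really about 20 mm behind the TCP, not 11 mm ahead as `env.nose_length` says. My first tipping push passed harmlessly over the case, and I corrected for it after that.
- **Squaring:** off-centre pushing turned the case more slowly than described, and one corner jammed on the upstand. Letting the hand follow sideways freed it.

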